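# Dock the kitchen trolley, swap its load, send it off

## Robot

A 6-joint arm with a two-finger parallel gripper is mounted at the origin on the work surface. World frame = base frame: x ahead of the robot, y to its left, z up, the work surface at z = 0. Lengths are in mm, angles in rad, forces in N, time in s.
With the tool pointing down it reaches from about 350 to 775 mm from the base axis. Payload 7.3 kg.
Tool frame: the origin (TCP) lies midway between the tips of the shut fingers; the grasp point (between the pads) lies 19 mm behind it (grip_depth is the distance from the TCP to the grasp point, in mm); z points along the fingers, y is the direction in which the jaws open and shut (so a half turn about z gives the same grasp; the last joint's range is limited). The gripper opens to 92 mm and grips with 3 to 60 N. Pads are 19 mm wide; open, the fingers measure 130 mm over their backs; the gripper's body (75 mm by 190 mm) begins 47 mm behind the grasp point.
Start: joints at [-1.384, 0.342, 1.524, -0, 1.275, -0.146], TCP at [171.535, -496.206, 226.741] pointing down, gripper open.
Joint ranges: [-2.53, 2.53], [-0.77, 2.02], [0.04, 2.7], [-1, 4.14], [0.28, 2.66], [-3.11, 3.11]. Speed limits (rad/s): [2.57, 2.57, 3.14, 3.14, 3.14, 3.14].

## Interface

Orientations are given as [roll, pitch, yaw] about the fixed x, y, z axes, in that order (R = Rz(yaw) Ry(pitch) Rx(roll)).
In Python, from plant import get_obs, capture, close_job, spot_in, silhouettes, mark_of, grip_depth gives the robot as it stands.
- The arm moves only by the tool servo_tool, never from a script. Its arguments are lists of equal length, an entry for each row: "slide": the shift along the tool's x, y, z normalised to -1 to 1, where 1 is 20 cm, a list of three; "rot": the turn, a rotation vector about the tool's x, y, z normalised to -1 to 1, where 1 is pi rad, a list of three; "claw": the finger opening in mm, from 0 to 91.8. A call has 1 to 5 rows; each row is the pose to reach, as a shift and turn from the pose commanded when the call began, along the tool's axes at that moment, turning the shorter way round; what a row does not reach only later rows make up. A row lasts 1/8 s, in which the tool goes at most 62.5 mm and 10.7 degrees, less where a joint would pass 70% of its speed; a pose out of reach is approached as far as the arm can. A call with a number of a shift or a turn outside -1 to 1 is refused whole. A call with a gripper value outside its range is refused whole. The fingers move at their own pace and stop on an object; the grip force is fixed at half the most. Time passes only in rows, so rows that repeat a pose let the fingers close. It gives the time, the measured TCP pose, the force and the opening at its end, in the units of the state.
- get_obs(): the state, without advancing time (a new reading comes with each control period).
- capture(name): name is "side" or "top"; returns a dict with "frame" (480x640x3 uint8, red, green, blue), "depth" (480x640 float32, mm along the optical axis (not along the pixel's ray), 0 where there is no reading), "vertical_fov" (degrees; the focal length in pixels is half the picture's height over the tangent of half this angle, whatever the lens; pixels are square), "cx", "cy" (the principal point, pixels), "D" ([k1, k2, p1, p2, k3] as OpenCV has them; the pictures are not rectified), "position" and "rotation" of the camera in the world. Camera axes: x right, y down, z forward; pixel columns grow to the right and rows downward; lengths in mm; the calibration is good to about 2 mm. A picture is of the moment at which its call begins.
- close_job(): hands the job in, once; it reports no verdict.
Trained networks look in the newest picture that a camera, given by its name, has taken for a name from the list of things; names that differ only in an ending like _2 or _b are one class to them, and where a whole thing is asked for, a point or a joint stands for the part that bears it (a point fixed in the world has none). Each returns a list of dicts, best first, with "confidence" (0 to 1); they miss things now and then, are a little off and sometimes report something else, mostly with a low value. They report only what shows in the picture. A call takes as long as a camera call.
- spot_in(query, camera): "box" ([left, top, right, bottom] in pixels, round what is visible of it).
- silhouettes(query, camera): "pixels" (480x640 bool, what is visible of it) and "box" ([left, top, right, bottom] in pixels, round what is visible of it).
- mark_of(query, camera): "xy" ([column, row] in pixels: a listed point, or the origin of a listed thing).
The state is a dict: "time": time; "joint_positions": joint angles; "dq": joint speeds; "tau": joint torques, N m; "tool_pos": TCP position; "tcp_rot": TCP orientation; "contact_force": force on the tool from outside, world axes, zero at the start; "moment": the same for the moment, N m; "grip_width": finger opening in mm.
Only numpy, scipy, OpenCV 4.12 (cv2) and the standard library are available. Lean on these libraries where they do the work, as an engineer would, in place of code of your own. Each camera call takes 0.05 s, during which the arm holds its last target. There are 200 camera calls.

## Task

Roll the trolley fully in to its dock and kick its latch down so that it is locked there, then clear the returned steel moulds off it into the blue wash tray and load, upright on its deck, every tub whose lid has the colour of the marker standing on the docking plate; tubs of the other colour stay upright on the counter. Only when all of that is done, flick the latch fully up and roll the trolley back out as far as it goes, with the latch left up. Leave the squeeze bottle, timer and thermometer where they are.

Things in the scene. Friction and masses are not known exactly. Their poses are not given: they have to be found in the camera images.
- trolley (a joint): how far the trolley has rolled out, m: 0 = fully in against the dock's rubber buffers, 0.24 = out against its far stop. Runs on castors in a floor guide along world x only (out = +x, away from the robot); 9 kg, needs 3 to 8 N to roll, stays where it is left. Start: 0.12 to 0.18
- deck (a point): centre of the trolley's flat steel deck, on the deck's top face, which is level with the counter (z = 0); axes as the world's. Deck 600 mm (x) by 360 mm (y) with a rim 10 mm thick and 20 mm high all round. It moves with the trolley
- push_bar (a point): middle of the trolley's push bar: a round black bar 22 mm in diameter, 300 mm long, along y above the robot-side end of the deck, axis 100 mm above the deck and 285 mm towards the robot from the deck's centre, with an 18 mm post at each end. Can be pinched from above to pull or push the trolley
- latch (a joint): angle of the trolley's latch lever, rad: 0 = down, 1.25 = fully up on its stop. Friction (0.16 N m, 1 to 2 N at the tip) holds it at any angle. Down with the trolley fully in, its tooth sits behind the keeper and blocks rolling out (4 mm play). Below 0.4 with the trolley out, the tooth would hit the keeper's far side and stop it coming in: raise it first. Start: 0.05 to 1.2
- latch_tip (a point): centre of the lever's red grip: a round bar 20 mm in diameter, 32 mm long along y, at the free end, 130 mm from the hinge. Lever down: 125 mm from the hinge towards the robot and 72 mm above the counter, with free space below and beside it. Lever up: almost straight above the hinge, about 165 mm above the counter
- latch_hinge (a point): hinge of the latch lever, on a lug at the trolley's counter-side (-y) edge, 35 mm above the deck; the hinge axis runs along y, so the lever swings in a plane of constant y. Angle of the tip above the horizontal, seen from the hinge towards the robot = joint value + 0.288 rad
- keeper (a point): top of the steel keeper lug on the docking plate, 26 mm above the counter, 10 mm (x) by 26 mm (y)
- dock_pad (a point): the pad of the aluminium docking plate (4 mm thick, on the counter beside the trolley, at its far end): centre of the pad's top face. The colour marker that stands here is the one that counts
- marker_green: green tent-shaped marker, 46 mm wide and 50 mm high, fixed; either on the docking plate's pad (green tubs go out) or on the black rest farther along the counter (does not count). Origin: centre of its underside
- marker_orange: orange tent-shaped marker of the same size, fixed; on whichever of the two places the green one is not. Origin: centre of its underside
- green_1: lidded food tub: white rectangular body 76 x 52 x 50 mm, with a coloured (green) lid 80 x 56 mm on top (lid from 48 to 58 mm up, a 1.5 mm raised panel above that; 60 mm high in all), about 0.18 kg, closed and rigid, standing on the counter at the start. Origin: centre of its underside; x along its 80 mm side, y across its 56 mm side, z up. May be absent (then None from the start)
- green_2: lidded food tub: white rectangular body 76 x 52 x 50 mm, with a coloured (green) lid 80 x 56 mm on top (lid from 48 to 58 mm up, a 1.5 mm raised panel above that; 60 mm high in all), about 0.18 kg, closed and rigid, standing on the counter at the start. Origin: centre of its underside; x along its 80 mm side, y across its 56 mm side, z up. May be absent (then None from the start)
- orange_1: lidded food tub: white rectangular body 76 x 52 x 50 mm, with a coloured (orange) lid 80 x 56 mm on top (lid from 48 to 58 mm up, a 1.5 mm raised panel above that; 60 mm high in all), about 0.18 kg, closed and rigid, standing on the counter at the start. Origin: centre of its underside; x along its 80 mm side, y across its 56 mm side, z up. May be absent (then None from the start)
- orange_2: lidded food tub: white rectangular body 76 x 52 x 50 mm, with a coloured (orange) lid 80 x 56 mm on top (lid from 48 to 58 mm up, a 1.5 mm raised panel above that; 60 mm high in all), about 0.18 kg, closed and rigid, standing on the counter at the start. Origin: centre of its underside; x along its 80 mm side, y across its 56 mm side, z up. May be absent (then None from the start)
- mould_1: empty steel pudding mould, an open cup 55 mm high, 50 mm across at the foot and 58 mm at the rim, wall 3 mm, about 80 g, standing upright on the trolley's deck at the start. Origin: centre of its underside, z towards its mouth. May be absent (then None from the start)
- mould_2: empty steel pudding mould, an open cup 55 mm high, 50 mm across at the foot and 58 mm at the rim, wall 3 mm, about 80 g, standing upright on the trolley's deck at the start. Origin: centre of its underside, z towards its mouth. May be absent (then None from the start)
- mould_3: empty steel pudding mould, an open cup 55 mm high, 50 mm across at the foot and 58 mm at the rim, wall 3 mm, about 80 g, standing upright on the trolley's deck at the start. Origin: centre of its underside, z towards its mouth. May be absent (then None from the start)
- wash_tray_in (a point): centre of the inner floor of the blue wash tray, an open tray 260 x 160 mm and 40 mm high outside, walls and floor 5 mm, fixed on the counter; x along its 260 mm side, z up
- squeeze_bottle: yellow sauce squeeze bottle with red nozzle, 54 mm in diameter, 170 mm high, not to be disturbed. Origin: centre of its underside
- timer: white kitchen timer 60 x 60 x 22 mm, lying flat, not to be disturbed. Origin: centre of its underside
- thermometer: black probe thermometer, handle 90 x 34 x 20 mm with a thin 90 mm steel probe, not to be disturbed. Origin: centre of the handle's underside

How it is judged (in metres and radians):
On the way, in this order (a step that is already met when the one before it is completed fails the run):
1. the trolley is fully in (within 12 mm) and the latch is down (below 0.1 rad) (value of joint trolley below 0.012 m and value of joint latch below 0.1 rad), for 0.3 s.
2. with the trolley still latched, all moulds are in the wash tray and all tubs of the marker's colour stand on the deck (all of step 1 and x of mould_1 in the frame of wash_tray_in between -0.125 and 0.125 m and y of mould_1 in the frame of wash_tray_in between -0.075 and 0.075 m and z of mould_1 in the frame of wash_tray_in between -0.01 and 0.06 m and linear speed of each of mould_1, mould_2, mould_3 below 0.03 m/s and x of mould_2 in the frame of wash_tray_in between -0.125 and 0.125 m and y of mould_2 in the frame of wash_tray_in between -0.075 and 0.075 m and z of mould_2 in the frame of wash_tray_in between -0.01 and 0.06 m and x of mould_3 in the frame of wash_tray_in between -0.125 and 0.125 m and y of mould_3 in the frame of wash_tray_in between -0.075 and 0.075 m and z of mould_3 in the frame of wash_tray_in between -0.01 and 0.06 m and ((horizontal distance between marker_green and dock_pad below 0.06 m and (x of green_1 in the frame of deck between -0.28 and 0.28 m and y of green_1 in the frame of deck between -0.165 and 0.165 m and z of green_1 in the frame of deck between -0.01 and 0.012 m and angle between green_1's own z axis and vertical below 0.15 rad and linear speed of green_1 below 0.03 m/s) and (x of green_2 in the frame of deck between -0.28 and 0.28 m and y of green_2 in the frame of deck between -0.165 and 0.165 m and z of green_2 in the frame of deck between -0.01 and 0.012 m and angle between green_2's own z axis and vertical below 0.15 rad and linear speed of green_2 below 0.03 m/s)) or (horizontal distance between marker_orange and dock_pad below 0.06 m and (x of orange_1 in the frame of deck between -0.28 and 0.28 m and y of orange_1 in the frame of deck between -0.165 and 0.165 m and z of orange_1 in the frame of deck between -0.01 and 0.012 m and angle between orange_1's own z axis and vertical below 0.15 rad and linear speed of orange_1 below 0.03 m/s) and (x of orange_2 in the frame of deck between -0.28 and 0.28 m and y of orange_2 in the frame of deck between -0.165 and 0.165 m and z of orange_2 in the frame of deck between -0.01 and 0.012 m and angle between orange_2's own z axis and vertical below 0.15 rad and linear speed of orange_2 below 0.03 m/s)))), for 0.3 s.
3. the latch is flicked up (above 1.0 rad) while the trolley is still in (within 20 mm) (value of joint latch above 1 rad and value of joint trolley below 0.02 m), for 0.1 s.
At the end, for the whole second after the job is handed in: trolley out beyond 0.22 m and still, latch above 1.0 rad; every mould at rest inside the wash tray; tubs of the colour marked on the docking pad upright (within 0.15 rad) and at rest on the deck inside its rim; the other tubs upright and at rest on the counter (value of joint trolley above 0.22 m and velocity of joint trolley below 0.02 m/s and value of joint latch above 1 rad and x of mould_1 in the frame of wash_tray_in between -0.125 and 0.125 m and y of mould_1 in the frame of wash_tray_in between -0.075 and 0.075 m and z of mould_1 in the frame of wash_tray_in between -0.01 and 0.06 m and linear speed of each of mould_1, mould_2, mould_3 below 0.03 m/s and x of mould_2 in the frame of wash_tray_in between -0.125 and 0.125 m and y of mould_2 in the frame of wash_tray_in between -0.075 and 0.075 m and z of mould_2 in the frame of wash_tray_in between -0.01 and 0.06 m and x of mould_3 in the frame of wash_tray_in between -0.125 and 0.125 m and y of mould_3 in the frame of wash_tray_in between -0.075 and 0.075 m and z of mould_3 in the frame of wash_tray_in between -0.01 and 0.06 m and ((horizontal distance between marker_green and dock_pad below 0.06 m and (x of green_1 in the frame of deck between -0.28 and 0.28 m and y of green_1 in the frame of deck between -0.165 and 0.165 m and z of green_1 in the frame of deck between -0.01 and 0.012 m and angle between green_1's own z axis and vertical below 0.15 rad and linear speed of green_1 below 0.03 m/s) and (x of green_2 in the frame of deck between -0.28 and 0.28 m and y of green_2 in the frame of deck between -0.165 and 0.165 m and z of green_2 in the frame of deck between -0.01 and 0.012 m and angle between green_2's own z axis and vertical below 0.15 rad and linear speed of green_2 below 0.03 m/s) and (world y of orange_1 below 0.03 m and height (world z) of orange_1 between -0.01 and 0.015 m and angle between orange_1's own z axis and vertical below 0.15 rad and linear speed of orange_1 below 0.03 m/s) and (world y of orange_2 below 0.03 m and height (world z) of orange_2 between -0.01 and 0.015 m and angle between orange_2's own z axis and vertical below 0.15 rad and linear speed of orange_2 below 0.03 m/s)) or (horizontal distance between marker_orange and dock_pad below 0.06 m and (x of orange_1 in the frame of deck between -0.28 and 0.28 m and y of orange_1 in the frame of deck between -0.165 and 0.165 m and z of orange_1 in the frame of deck between -0.01 and 0.012 m and angle between orange_1's own z axis and vertical below 0.15 rad and linear speed of orange_1 below 0.03 m/s) and (x of orange_2 in the frame of deck between -0.28 and 0.28 m and y of orange_2 in the frame of deck between -0.165 and 0.165 m and z of orange_2 in the frame of deck between -0.01 and 0.012 m and angle between orange_2's own z axis and vertical below 0.15 rad and linear speed of orange_2 below 0.03 m/s) and (world y of green_1 below 0.03 m and height (world z) of green_1 between -0.01 and 0.015 m and angle between green_1's own z axis and vertical below 0.15 rad and linear speed of green_1 below 0.03 m/s) and (world y of green_2 below 0.03 m and height (world z) of green_2 between -0.01 and 0.015 m and angle between green_2's own z axis and vertical below 0.15 rad and linear speed of green_2 below 0.03 m/s)))); the robot touches nothing.
It fails at once if the squeeze bottle is moved by more than 40 mm (distance of squeeze_bottle from where it was at the start of the episode above 0.04 m).
It fails at once if the timer is moved by more than 40 mm (distance of timer from where it was at the start of the episode above 0.04 m).
It fails at once if the thermometer is moved by more than 40 mm (distance of thermometer from where it was at the start of the episode above 0.04 m).
Of mould_1, mould_2, mould_3 only 2 to 3 are there at a start; the rules pass over those that are not, and their reading is None.
Of green_1, green_2 only 1 to 2 are there at a start; the rules pass over those that are not, and their reading is None.
Of orange_1, orange_2 only 1 to 2 are there at a start; the rules pass over those that are not, and their reading is None.
At some moment in a run one of green_1, green_2, orange_1, orange_2, mould_1, mould_2, mould_3 may be knocked a few centimetres aside while the robot is not near it.
Once in a run the grip may slacken for a moment while it holds something.
It also fails if it takes over 210 s, if anything falls off the work surface, if the arm or the gripper's body presses on something with over 40 N, if the wrist force passes 120 N, or if a joint passes its speed limit or range.

## Working session

There is one attempt and no reset: what is moved stays moved. The work goes in short steps, Python scripts to look and compute and a tool call to move; the robot and the scene stay as the last step left them, time stands still between calls to the robot, and variables do not carry over. Pictures are saved under pics/ and viewed, about 12 in all and at most 16, crops included, and the job is handed in when it is done.

Besides the shell and the picture viewer there is one more tool, called after "Call:" as name(argument=value, ...), one argument or row to a line, values as JSON. servo_tool: Moves the arm, as the interface text tells. Scaled input: -1 to 1 covers 20 cm each way for a shift and pi rad each way for a turn. Its arguments: {"type":"object","properties":{"slide":{"type":"array","items":{"type":"array","items":{"type":"number"}}},"rot":{"type":"array","items":{"type":"array","items":{"type":"number"}}},"claw":{"type":"array","items":{"type":"number"}}},"required":["slide","rot","claw"]}

```bash
mkdir -p pics; ls; cat > h.py <<'E'
import numpy as np, cv2
from plant import *
def K(c):
    f=240/np.tan(np.radians(c["vertical_fov"])/2); return np.array([[f,0,c["cx"]],[0,f,c["cy"]],[0,0,1.]])
def und(c,uv):
    return cv2.undistortPoints(np.array(uv,float).reshape(-1,1,2),K(c),np.array(c["D"],float)).reshape(-1,2)
def R(c):
    r=np.array(c["rotation"],float)
    if r.shape==(3,3): return r
    from scipy.spatial.transform import Rotation as S
    return S.from_euler('xyz',r).as_matrix() if r.size==3 else S.from_quat(r).as_matrix()
def plane(c,uv,z):
    n=und(c,uv); d=np.c_[n,np.ones(len(n))]@R(c).T; p=np.array(c["position"])
    return p+d*((z-p[2])/d[:,2])[:,None]
def cloud(c,mask=None):
    v,u=np.nonzero((c["depth"]>0) if mask is None else (mask&(c["depth"]>0)))
    n=und(c,np.c_[u,v]); d=np.c_[n,np.ones(len(n))]*c["depth"][v,u][:,None]
    return d@R(c).T+np.array(c["position"]), np.c_[u,v]
def save(c,n): cv2.imwrite(f"pics/{n}.png",c["frame"][:,:,::-1])
E
python3 - <<'E'
from h import *
for n in("top","side"):
    c=capture(n); save(c,n+"0"); print(n,c["position"],c["rotation"],c["vertical_fov"],c["D"],(c["depth"]>0).mean())
o=get_obs(); print(o)
E
```

```text
pics
top [ 498.67471787  -62.58472397 1143.40643904] [-3.0573878   0.01079761 -1.54661964] 56.6137395253016 [0.01739863 0.         0.         0.         0.        ] 0.995986328125
side [  13.81984766  497.39286244 1014.27558155] [-2.43311601 -0.00298205 -2.34957992] 42.61171379977893 [-0.11358117  0.          0.          0.          0.        ] 0.9961393229166666
{'time': 0.1, 'joint_positions': array([-1.38398714e+00,  3.42676733e-01,  1.52489690e+00,  1.07147120e-05,
        1.27541355e+00, -1.45950785e-01]), 'dq': array([-0.00083425, -0.00165304, -0.00147091,  0.00147793, -0.00070499,
        0.00071956]), 'tau': array([ 1.58597657e-03, -4.32004666e+01, -2.44694102e+01,  7.19038839e-02,
        5.26355475e-02, -3.66833603e-05]), 'tool_pos': array([ 171.47455257, -495.83079707,  226.11075278]), 'tcp_rot': array([-3.14021443e+00, -2.12949279e-04,  3.32756703e-01]), 'contact_force': array([-0.40278848,  0.59691584, -0.32299293]), 'moment': array([ 0.01885586,  0.03938712, -0.02329126]), 'grip_width': 91.61923921756313}
```

View pics/top0.png

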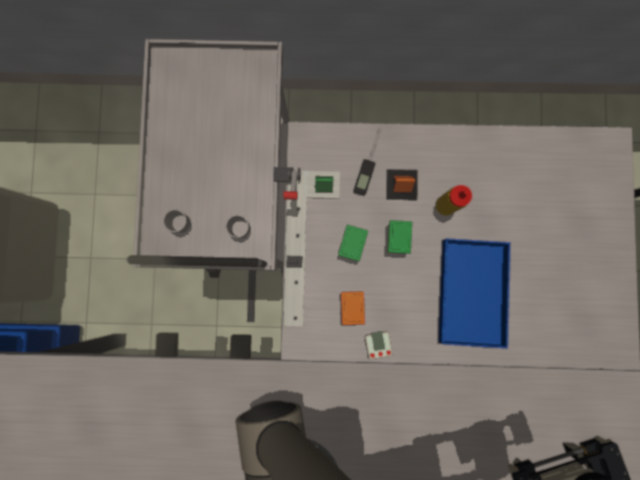

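View pics/side0.png

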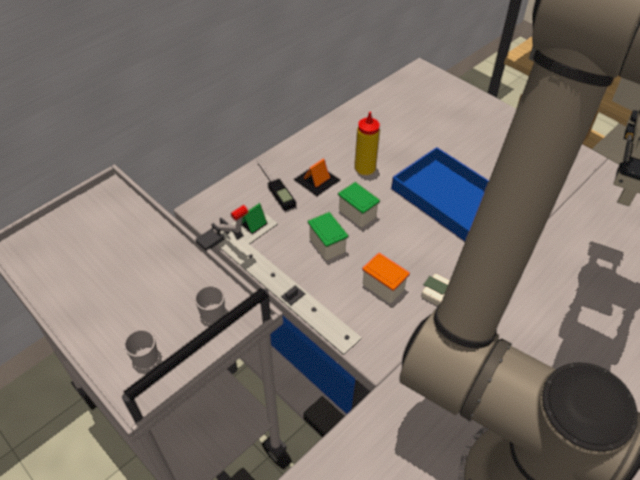

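```bash
cat > find.py <<'E'
from h import *
def show(names,cams=("top","side")):
    for cam in cams:
        c=capture(cam)
        for q,z in names:
            for m in mark_of(q,cam)[:4]:
                if m["confidence"]<.3: continue
                print(cam,q,np.round(m["xy"]),round(m["confidence"],2),np.round(plane(c,[m["xy"]],z)[0]) if z is not None else '')
if __name__=="__main__":
    show([("deck",0),("push_bar",100),("latch_tip",110),("latch_hinge",35),("keeper",26),("dock_pad",4),("marker_green",4),("marker_orange",4),("green_1",0),("orange_1",0),("mould_1",0),("wash_tray_in",5),("squeeze_bottle",0),("timer",0),("thermometer",0)])
E
python3 find.py
```

```text
top deck [213. 154.] 0.73 [826. 237.   0.]
top push_bar [196. 259.] 0.87 [545. 240. 100.]
top latch_tip [293. 192.] 0.8 [708.  16. 110.]
top latch_hinge [294. 174.] 0.81 [770.  20.  35.]
top keeper [292. 259.] 0.86 [555.  19.  26.]
top keeper [297. 171.] 0.59 [779.  15.  26.]
top dock_pad [326. 183.] 0.91 [754. -61.   4.]
top dock_pad [208. 151.] 0.59 [834. 249.   4.]
top dock_pad [472. 291.] 0.49 [ 486. -437.    4.]
top marker_green [322. 184.] 0.53 [753. -49.   4.]
top marker_orange [402. 185.] 0.53 [ 755. -258.    4.]
top green_1 [353. 247.] 0.97 [ 590. -134.    0.]
top green_1 [322. 183.] 0.69 [755. -51.   0.]
top green_1 [403. 184.] 0.69 [ 757. -261.    0.]
top green_1 [395. 236.] 0.65 [ 621. -241.    0.]
top orange_1 [354. 303.] 0.69 [ 448. -139.    0.]
top mould_1 [238. 224.] 0.76 [643. 163.   0.]
top mould_1 [183. 220.] 0.69 [649. 308.   0.]
top mould_1 [351. 304.] 0.58 [ 445. -132.    0.]
top mould_1 [290. 260.] 0.51 [553.  26.   0.]
top wash_tray_in [472. 293.] 0.88 [ 480. -436.    5.]
top wash_tray_in [291. 195.] 0.54 [722.  28.   5.]
top squeeze_bottle [444. 206.] 0.86 [ 
[... 628 characters left out ...]
252. 220.] 0.65 [764. -60.   4.]
side dock_pad [124. 283.] 0.47 [818. 244.   4.]
side marker_green [381. 289.] 0.73 [ 439. -123.    4.]
side marker_green [255. 225.] 0.7 [749. -56.   4.]
side marker_orange [313. 177.] 0.64 [ 768. -256.    4.]
side green_1 [358. 212.] 0.73 [ 618. -252.   -0.]
side green_1 [328. 246.] 0.66 [ 595. -130.    0.]
side orange_1 [384. 288.] 0.73 [ 438. -132.    0.]
side mould_1 [144. 356.] 0.81 [648. 311.  -0.]
side mould_1 [210. 310.] 0.67 [644. 155.   0.]
side wash_tray_in [456. 199.] 0.6 [ 484. -438.    5.]
side squeeze_bottle [362. 167.] 0.77 [ 712. -368.    0.]
side timer [438. 292.] 0.95 [ 352. -202.    0.]
side thermometer [284. 197.] 0.58 [ 770. -162.    0.]
```

The green marker stands on the dock plate, at top view (322,184), so the two green tubs get loaded. There is one orange tub and there are two moulds. Next I take refined geometry from depth.

```bash
cat > meas.py <<'E'
from h import *
import sys
def rects(cam,q,zlo,zhi,n=3):
    c=capture(cam)
    for s in silhouettes(q,cam)[:n]:
        if s["confidence"]<.3: continue
        P,_=cloud(c,np.asarray(s["pixels"],bool)); P=P[(P[:,2]>zlo)&(P[:,2]<zhi)]
        if len(P)<15: print(cam,q,"few",len(P)); continue
        (cx,cy),(w,h),a=cv2.minAreaRect(P[:,:2].astype(np.float32))
        if w<h: w,h,a=h,w,a+90
        print(cam,q,round(s["confidence"],2),"centre",round(cx),round(cy),"size",round(w),round(h),"long-axis deg",round(a%180),"zmed",round(np.median(P[:,2])), "mean",np.round(P.mean(0)))
if __name__=="__main__":
    for q,lo,hi in [("latch_tip",60,200),("push_bar",85,130),("green_1",45,75),("orange_1",45,75),("mould_1",45,75),("wash_tray_in",20,60),("timer",12,40)]:
        for cam in ("top","side"): rects(cam,q,lo,hi)
    for cam in("top","side"):
        c=capture(cam); f=c["frame"].astype(int); P,uv=cloud(c); col=f[uv[:,1],uv[:,0]]
        m=(col[:,0]>120)&(col[:,1]<50)&(col[:,2]<50)&(abs(P[:,1]-15)<50)&(P[:,2]>40)
        print(cam,"red",m.sum(),np.round(P[m].mean(0)),np.round(P[m].min(0)),np.round(P[m].max(0)))
E
python3 meas.py
```

```text
top latch_tip 0.82 centre 716 20 size 63 32 long-axis deg 180 zmed 146 mean [704.  20. 126.]
top latch_tip few 0
side latch_tip 0.82 centre 717 22 size 67 34 long-axis deg 3 zmed 116 mean [703.  23. 112.]
top push_bar 0.98 centre 569 183 size 427 138 long-axis deg 114 zmed 108 mean [541. 242. 108.]
side push_bar 0.63 centre 569 185 size 424 141 long-axis deg 114 zmed 109 mean [545. 248. 107.]
side push_bar few 0
top green_1 0.68 centre 597 -130 size 80 56 long-axis deg 165 zmed 58 mean [ 597. -129.   58.]
top green_1 0.62 centre 614 -244 size 80 55 long-axis deg 178 zmed 58 mean [ 614. -243.   58.]
side green_1 0.92 centre 615 -244 size 81 62 long-axis deg 178 zmed 59 mean [ 612. -240.   59.]
side green_1 0.73 centre 598 -129 size 84 57 long-axis deg 166 zmed 59 mean [ 594. -125.   59.]
side green_1 0.61 centre 607 167 size 485 198 long-axis deg 117 zmed 59 mean [645. 131.  60.]
top orange_1 0.9 centre 439 -132 size 79 56 long-axis deg 1 zmed 58 mean [ 438. -132.   58.]
top orange_1 few 0
side orange_1 0.82 centre 439 -131 size 80 60 long-axis deg 3 zmed 59 mean [ 437. -128.   59.]
t
[... 360 characters left out ...]
.]
side mould_1 0.74 centre 633 158 size 59 55 long-axis deg 135 zmed 53 mean [633. 158.  52.]
top wash_tray_in 0.59 centre 483 -434 size 260 163 long-axis deg 178 zmed 37 mean [ 480. -439.   34.]
side wash_tray_in 0.57 centre 501 -436 size 224 169 long-axis deg 178 zmed 33 mean [ 531. -423.   32.]
top timer 0.73 centre 349 -199 size 63 60 long-axis deg 11 zmed 22 mean [ 348. -199.   22.]
side timer 0.78 centre 359 -195 size 65 43 long-axis deg 110 zmed 23 mean [ 356. -192.   22.]
side timer 0.51 centre 829 217 size 608 418 long-axis deg 0 zmed 20 mean [757. 239.  20.]
top red 16 [689.  21. 148.] [687.  11. 144.] [691.  31. 150.]
side red 97 [691.  22. 148.] [684.   7. 140.] [699.  36. 153.]
```

```bash
cat > plan.py <<'E'
from plant import get_obs
import numpy as np, sys
def plan(wps,start=None):
    """wps: (x,y,z,yaw_deg); prints slide/rot per call from the present pose"""
    o=get_obs(); p=np.array(o["tool_pos"]); yaw=o["tcp_rot"][2]
    print("t",round(o["time"],1),"pos",np.round(p,1),"rot",np.round(o["tcp_rot"],3),"F",np.round(o["contact_force"],1),"w",round(o["grip_width"],1),"q",np.round(o["joint_positions"],2))
    for x,y,z,a in wps:
        q=np.array([x,y,z],float); ya=np.radians(a)
        while True:
            d=q-p; dy=(ya-yaw+np.pi)%(2*np.pi)-np.pi
            k=max(1,int(np.ceil(np.abs(d).max()/190)),int(np.ceil(abs(dy)/np.radians(50)))); d=d/k; dy=dy/k
            c,s=np.cos(yaw),np.sin(yaw)
            print("slide",np.round([(c*d[0]+s*d[1])/200,(s*d[0]-c*d[1])/200,-d[2]/200],3).tolist(),"rotz",round(-dy/np.pi,3),"->",np.round(p+d),"rows",int(np.ceil(max(np.linalg.norm(d)/62.5,abs(np.degrees(dy))/10.7))))
            p=p+d; yaw=yaw+dy
            if k==1: break
if __name__=="__main__": plan(eval(sys.argv[1]))
E
python3 plan.py "[(400,-70,280,90),(544,200,240,90),(544,200,140,90),(544,200,81,90)]"
```

```text
t 3.2 pos [ 171.5 -496.2  226.7] rot [3.142 0.    0.333] F [-0.6 -0.2 -0.4] w 91.8 q [-1.38  0.34  1.52 -0.    1.28 -0.15]
slide [0.592, -0.547, -0.089] rotz -0.131 -> [ 248. -354.  244.] rows 3
slide [0.762, -0.264, -0.089] rotz -0.131 -> [ 324. -212.  262.] rows 3
slide [0.803, 0.064, -0.089] rotz -0.131 -> [400. -70. 280.] rows 3
slide [0.675, 0.36, 0.1] rotz -0.0 -> [472.  65. 260.] rows 3
slide [0.675, 0.36, 0.1] rotz -0.0 -> [544. 200. 240.] rows 3
slide [0.0, 0.0, 0.5] rotz -0.0 -> [544. 200. 140.] rows 2
slide [0.0, 0.0, 0.295] rotz -0.0 -> [544. 200.  81.] rows 1
```

Call:
servo_tool(
  slide=[
    [0.592, -0.547, -0.089],
    [0.592, -0.547, -0.089],
    [0.592, -0.547, -0.089],
    [0.592, -0.547, -0.089],
  ],
  rot=[
    [0, 0, -0.131],
    [0, 0, -0.131],
    [0, 0, -0.131],
    [0, 0, -0.131],
  ],
  claw=[80, 80, 80, 80],
)

```text
time: 3.7
tool_pos: [248.7, -352.5, 245.2]
tcp_rot: [3.14, 0.0, 0.748]
contact_force: [-0.6, -0.7, 0.4]
grip_width: 80.1
```

Call:
servo_tool(
  slide=[
    [0.762, -0.264, -0.089],
    [0.762, -0.264, -0.089],
    [0.762, -0.264, -0.089],
    [0.762, -0.264, -0.089],
  ],
  rot=[
    [0, 0, -0.131],
    [0, 0, -0.131],
    [0, 0, -0.131],
    [0, 0, -0.131],
  ],
  claw=[80, 80, 80, 80],
)

```text
time: 4.2
tool_pos: [324.9, -211.4, 262.7]
tcp_rot: [3.14, 0.0, 1.159]
contact_force: [-0.4, -0.8, -0.1]
grip_width: 80.1
```

Call:
servo_tool(
  slide=[
    [0.803, 0.064, -0.089],
    [0.803, 0.064, -0.089],
    [0.803, 0.064, -0.089],
    [0.803, 0.064, -0.089],
  ],
  rot=[
    [0, 0, -0.131],
    [0, 0, -0.131],
    [0, 0, -0.131],
    [0, 0, -0.131],
  ],
  claw=[80, 80, 80, 80],
)

```text
time: 4.7
tool_pos: [401.5, -70.1, 280.0]
tcp_rot: [3.141, 0.0, 1.569]
contact_force: [0.2, -0.6, -0.7]
grip_width: 80.0
```

Call:
servo_tool(
  slide=[
    [0.675, 0.36, 0.1],
    [0.675, 0.36, 0.1],
    [0.675, 0.36, 0.1],
    [0.675, 0.36, 0.1],
  ],
  rot=[
    [0, 0, 0],
    [0, 0, 0],
    [0, 0, 0],
    [0, 0, 0],
  ],
  claw=[80, 80, 80, 80],
)

```text
time: 5.2
tool_pos: [473.6, 63.9, 259.0]
tcp_rot: [-3.14, 0.001, 1.568]
contact_force: [0.7, -0.1, -0.5]
grip_width: 79.9
```

Call:
servo_tool(
  slide=[
    [0.675, 0.36, 0.1],
    [0.675, 0.36, 0.1],
    [0.675, 0.36, 0.1],
    [0.675, 0.36, 0.1],
  ],
  rot=[
    [0, 0, 0],
    [0, 0, 0],
    [0, 0, 0],
    [0, 0, 0],
  ],
  claw=[80, 80, 80, 80],
)

```text
time: 5.7
tool_pos: [546.2, 198.0, 239.0]
tcp_rot: [-3.14, 0.001, 1.567]
contact_force: [-0.5, -1.1, -0.1]
grip_width: 80.0
```

Call:
servo_tool(
  slide=[
    [0, 0, 0.5],
    [0, 0, 0.5],
    [0, 0, 0.5],
  ],
  rot=[
    [0, 0, 0],
    [0, 0, 0],
    [0, 0, 0],
  ],
  claw=[80, 80, 80],
)

```text
time: 6.08
tool_pos: [543.8, 196.2, 137.9]
tcp_rot: [-3.136, 0.002, 1.565]
contact_force: [-1.0, 0.5, 0.7]
grip_width: 80.0
```

Call:
servo_tool(
  slide=[
    [0, 0, 0.28],
    [0, 0, 0.28],
    [0, 0, 0.28],
    [0, 0, 0.28],
    [0, 0, 0.28],
  ],
  rot=[
    [0, 0, 0],
    [0, 0, 0],
    [0, 0, 0],
    [0, 0, 0],
    [0, 0, 0],
  ],
  claw=[80, 80, 0, 0, 0],
)

```text
time: 6.7
tool_pos: [546.2, 199.4, 85.8]
tcp_rot: [3.139, -0.0, 1.568]
contact_force: [0.3, -0.4, 0.2]
grip_width: 54.7
```

Call:
servo_tool(
  slide=[
    [0, 0, 0],
    [0, -0.05, 0],
    [0, -0.13, 0],
    [0, -0.21, 0],
    [0, -0.29, 0],
  ],
  rot=[
    [0, 0, 0],
    [0, 0, 0],
    [0, 0, 0],
    [0, 0, 0],
    [0, 0, 0],
  ],
  claw=[0, 0, 0, 0, 0],
)

```text
time: 7.32
tool_pos: [487.8, 199.4, 84.7]
tcp_rot: [3.138, 0.0, 1.568]
contact_force: [4.2, -1.7, 0.0]
grip_width: 20.9
```

Call:
servo_tool(
  slide=[
    [0, -0.06, 0],
    [0, -0.12, 0],
    [0, -0.18, 0],
    [0, -0.23, 0],
    [0, -0.26, 0],
  ],
  rot=[
    [0, 0, 0],
    [0, 0, 0],
    [0, 0, 0],
    [0, 0, 0],
    [0, 0, 0],
  ],
  claw=[0, 0, 0, 0, 0],
)

```text
time: 7.95
tool_pos: [435.0, 199.4, 84.6]
tcp_rot: [3.141, 0.0, 1.568]
contact_force: [4.0, -4.6, 5.3]
grip_width: 21.2
```

Call:
servo_tool(
  slide=[
    [0, -0.025, 0],
    [0, -0.05, 0],
    [0, -0.075, 0],
  ],
  rot=[
    [0, 0, 0],
    [0, 0, 0],
    [0, 0, 0],
  ],
  claw=[0, 0, 0],
)

```text
time: 8.32
tool_pos: [420.9, 199.4, 84.6]
tcp_rot: [3.139, 0.0, 1.568]
contact_force: [3.3, -4.2, 5.8]
grip_width: 21.1
```

Call:
servo_tool(
  slide=[
    [0, -0.02, 0],
    [0, -0.04, 0],
    [0, -0.04, 0],
  ],
  rot=[
    [0, 0, 0],
    [0, 0, 0],
    [0, 0, 0],
  ],
  claw=[0, 0, 0],
)

```text
time: 8.7
tool_pos: [411.7, 199.4, 84.6]
tcp_rot: [-3.141, 0.001, 1.568]
contact_force: [-0.8, -4.7, 8.5]
grip_width: 21.0
```

Call:
servo_tool(
  slide=[
    [0, -0.02, 0],
    [0, -0.04, 0],
    [0, -0.04, 0],
  ],
  rot=[
    [0, 0, 0],
    [0, 0, 0],
    [0, 0, 0],
  ],
  claw=[0, 0, 0],
)

```text
time: 9.07
tool_pos: [403.7, 199.4, 84.6]
tcp_rot: [-3.141, 0.001, 1.568]
contact_force: [-1.0, -3.9, 9.6]
grip_width: 21.1
```

Call:
servo_tool(
  slide=[
    [0, -0.02, 0],
    [0, -0.03, 0],
    [0, -0.03, 0],
  ],
  rot=[
    [0, 0, 0],
    [0, 0, 0],
    [0, 0, 0],
  ],
  claw=[0, 0, 0],
)

```text
time: 9.45
tool_pos: [398.1, 199.4, 84.6]
tcp_rot: [3.141, 0.001, 1.568]
contact_force: [0.5, -4.8, 8.0]
grip_width: 21.1
```

Call:
servo_tool(
  slide=[
    [0, -0.02, 0],
    [0, -0.04, 0],
    [0, -0.04, 0],
  ],
  rot=[
    [0, 0, 0],
    [0, 0, 0],
    [0, 0, 0],
  ],
  claw=[0, 0, 0],
)

```text
time: 9.82
tool_pos: [389.7, 199.4, 84.6]
tcp_rot: [-3.141, 0.001, 1.568]
contact_force: [-1.1, -4.0, 10.5]
grip_width: 20.8
```

Call:
servo_tool(
  slide=[
    [0, -0.02, 0],
    [0, -0.03, 0],
    [0, -0.03, 0],
  ],
  rot=[
    [0, 0, 0],
    [0, 0, 0],
    [0, 0, 0],
  ],
  claw=[0, 0, 0],
)

```text
time: 10.2
tool_pos: [384.1, 199.4, 84.6]
tcp_rot: [3.141, 0.001, 1.568]
contact_force: [0.1, -4.9, 9.0]
grip_width: 21.0
```

Call:
servo_tool(
  slide=[
    [0, -0.02, 0],
    [0, -0.04, 0],
    [0, -0.04, 0],
  ],
  rot=[
    [0, 0, 0],
    [0, 0, 0],
    [0, 0, 0],
  ],
  claw=[0, 0, 0],
)

```text
time: 10.58
tool_pos: [377.0, 199.4, 84.6]
tcp_rot: [3.139, 0.001, 1.568]
contact_force: [2.8, -6.7, 6.7]
grip_width: 21.0
```

Call:
servo_tool(
  slide=[
    [0, -0.02, 0],
    [0, -0.03, 0],
    [0, -0.03, 0],
  ],
  rot=[
    [0, 0, 0],
    [0, 0, 0],
    [0, 0, 0],
  ],
  claw=[0, 0, 0],
)

```text
time: 10.95
tool_pos: [377.1, 199.5, 84.7]
tcp_rot: [3.128, -0.0, 1.568]
contact_force: [25.1, -10.4, -14.0]
grip_width: 21.1
```

Call:
servo_tool(
  slide=[
    [0, 0.02, 0],
    [0, 0.02, 0],
    [0, 0.02, 0],
    [0, 0.02, 0],
    [0, 0.02, 0],
  ],
  rot=[
    [0, 0, 0],
    [0, 0, 0],
    [0, 0, 0],
    [0, 0, 0],
    [0, 0, 0],
  ],
  claw=[0, 40, 60, 60, 60],
)

```text
time: 11.58
tool_pos: [373.9, 199.9, 83.9]
tcp_rot: [-3.141, 0.0, 1.568]
contact_force: [0.1, 0.1, -0.0]
grip_width: 56.2
```

Call:
servo_tool(
  slide=[
    [0, 0, -0.3],
    [0, 0, -0.7],
    [0, 0, -0.7],
    [0, 0, -0.7],
    [0, 0, -0.7],
  ],
  rot=[
    [0, 0, 0],
    [0, 0, 0],
    [0, 0, 0],
    [0, 0, 0],
    [0, 0, 0],
  ],
  claw=[60, 60, 60, 60, 60],
)

```text
time: 12.2
tool_pos: [373.6, 199.7, 222.8]
tcp_rot: [-3.139, 0.001, 1.568]
contact_force: [-0.4, -1.2, -0.4]
grip_width: 60.1
```

```bash
python3 - <<'E'
from find import *
show([("deck",0),("push_bar",100),("latch_tip",140),("latch_hinge",35),("mould_1",0),("keeper",26)])
for cam in("top","side"):
    c=capture(cam); save(c,cam+"1"); f=c["frame"].astype(int); P,uv=cloud(c); col=f[uv[:,1],uv[:,0]]
    m=(col[:,0]>120)&(col[:,1]<50)&(col[:,2]<50)&(abs(P[:,1]-15)<50)&(P[:,2]>40)
    if m.sum(): print(cam,"red",m.sum(),np.round(P[m].mean(0)),np.round(P[m].min(0)),np.round(P[m].max(0)))
E
```

```text
top deck [210. 213.] 0.88 [669. 238.   0.]
top push_bar [191. 328.] 0.69 [385. 244. 100.]
top latch_tip [288. 264.] 0.63 [537.  19. 140.]
top latch_hinge [293. 237.] 0.96 [609.  18.  35.]
top mould_1 [237. 292.] 0.77 [468. 161.   0.]
top mould_1 [177. 284.] 0.75 [484. 314.   0.]
top keeper [291. 259.] 0.9 [555.  23.  26.]
top keeper [353. 303.] 0.58 [ 449. -135.   26.]
side deck [166. 329.] 0.76 [667. 246.   0.]
side push_bar [265. 405.] 0.64 [376. 242. 100.]
side mould_1 [267. 362.] 0.94 [478. 154.   0.]
side mould_1 [199. 414.] 0.68 [482. 310.   0.]
side mould_1 [363. 168.] 0.4 [ 708. -366.    0.]
side keeper [265. 406.] 0.55 [403. 223.  26.]
top red 1 [524.  15. 145.] [524.  15. 145.] [524.  15. 145.]
```

View pics/top1.png

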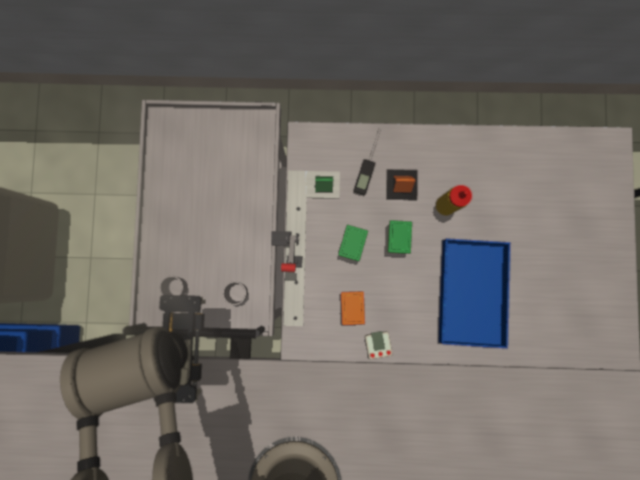

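```bash
python3 plan.py "[(526,21,220,180),(526,21,121,180)]"
```

```text
t 13.0 pos [374.4 199.8 224.1] rot [3.141 0.    1.567] F [ 0.4 -0.1  0.1] w 59.9 q [ 0.31  0.16  1.78 -0.    1.2   0.31]
slide [-0.446, 0.381, 0.01] rotz -0.251 -> [450. 110. 222.] rows 5
slide [-0.584, -0.047, 0.01] rotz -0.251 -> [526.  21. 220.] rows 5
slide [0.0, 0.0, 0.495] rotz -0.0 -> [526.  21. 121.] rows 2
```

Call:
servo_tool(
  slide=[
    [-0.446, 0.381, 0.01],
    [-0.446, 0.381, 0.01],
    [-0.446, 0.381, 0.01],
    [-0.446, 0.381, 0.01],
    [-0.446, 0.381, 0.01],
  ],
  rot=[
    [0, 0, -0.251],
    [0, 0, -0.251],
    [0, 0, -0.251],
    [0, 0, -0.251],
    [0, 0, -0.251],
  ],
  claw=[65, 65, 65, 65, 65],
)

```text
time: 13.62
tool_pos: [450.4, 110.1, 222.0]
tcp_rot: [-3.141, -0.0, 2.359]
contact_force: [1.0, 0.7, -0.9]
grip_width: 65.0
```

Call:
servo_tool(
  slide=[
    [-0.584, -0.047, 0.01],
    [-0.584, -0.047, 0.01],
    [-0.584, -0.047, 0.01],
    [-0.584, -0.047, 0.01],
    [-0.584, -0.047, 0.01],
  ],
  rot=[
    [0, 0, -0.251],
    [0, 0, -0.251],
    [0, 0, -0.251],
    [0, 0, -0.251],
    [0, 0, -0.251],
  ],
  claw=[65, 65, 65, 65, 65],
)

```text
time: 14.25
tool_pos: [526.2, 20.9, 219.9]
tcp_rot: [-3.142, -0.0, -3.136]
contact_force: [-0.1, -0.4, -0.1]
grip_width: 65.3
```

Call:
servo_tool(
  slide=[
    [0, 0, 0.2],
    [0, 0, 0.4],
    [0, 0, 0.4],
    [0, 0, 0.4],
  ],
  rot=[
    [0, 0, 0],
    [0, 0, 0],
    [0, 0, 0],
    [0, 0, 0],
  ],
  claw=[65, 65, 65, 65],
)

```text
time: 14.75
tool_pos: [527.1, 21.1, 141.4]
tcp_rot: [-3.141, 0.002, -3.139]
contact_force: [-0.7, 0.5, -0.2]
grip_width: 64.5
```

```bash
python3 plan.py "[(526,21,121,180)]"; python3 - <<'E'
from h import *
for cam in("side","top"):
    c=capture(cam); f=c["frame"].astype(int); P,uv=cloud(c); col=f[uv[:,1],uv[:,0]]
    m=(col[:,0]>100)&(col[:,1]<60)&(col[:,2]<60)&(abs(P[:,1]-15)<50)&(P[:,2]>40)
    if m.sum(): print(cam,"red",m.sum(),np.round(P[m].mean(0)),np.round(P[m].min(0)),np.round(P[m].max(0)))
    if cam=="side": cv2.imwrite("pics/s2.png",cv2.resize(c["frame"][200:440,160:480,::-1],(640,480)))
E
```

```text
t 14.8 pos [527.1  21.1 141.4] rot [-3.141e+00  2.000e-03 -3.139e+00] F [-0.7  0.5 -0.2] w 64.5 q [-0.11  0.43  1.64 -0.    1.07 -1.68]
slide [0.005, -0.0, 0.102] rotz 0.001 -> [526.  21. 121.] rows 1
side red 118 [526.  23. 147.] [520.   6. 118.] [535.  37. 155.]
```

View pics/s2.png

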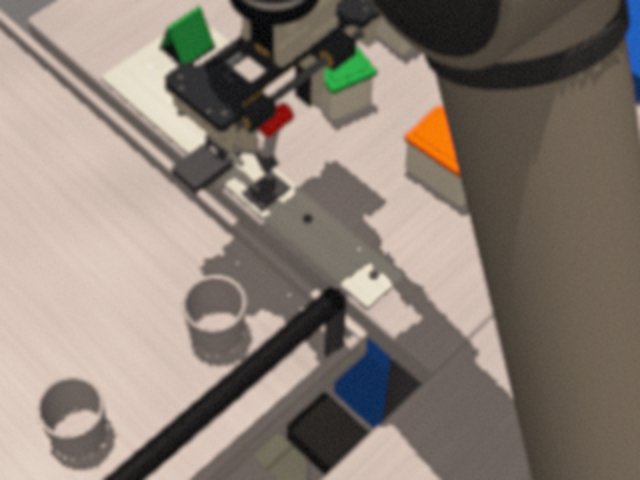

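The view shows the red grip between the open fingers at about (275,120). I lower, pinch it and follow the arc down.

Call:
servo_tool(
  slide=[
    [0, 0, 0.1],
    [0, 0, 0.1],
    [0, 0, 0.1],
    [0, 0, 0.1],
    [0, 0, 0.1],
  ],
  rot=[
    [0, 0, 0],
    [0, 0, 0],
    [0, 0, 0],
    [0, 0, 0],
    [0, 0, 0],
  ],
  claw=[65, 20, 20, 20, 20],
)

```text
time: 15.48
tool_pos: [526.6, 20.1, 120.8]
tcp_rot: [-3.139, 0.001, -3.138]
contact_force: [-0.9, -3.1, 2.3]
grip_width: 31.7
```

Call:
servo_tool(
  slide=[
    [0, 0, 0],
    [0.085, 0, 0.075],
    [0.155, 0, 0.17],
    [0.21, 0, 0.265],
    [0.235, 0, 0.34],
  ],
  rot=[
    [0, 0, 0],
    [0, 0, 0],
    [0, 0, 0],
    [0, 0, 0],
    [0, 0, 0],
  ],
  claw=[20, 20, 20, 20, 20],
)

```text
time: 16.1
tool_pos: [479.2, 20.1, 52.2]
tcp_rot: [-3.14, 0.001, -3.139]
contact_force: [-1.3, -4.4, 2.3]
grip_width: 31.7
```

Call:
servo_tool(
  slide=[
    [0, 0, 0.02],
    [0, 0, 0.03],
    [0, 0, 0.03],
  ],
  rot=[
    [0, 0, 0],
    [0, 0, 0],
    [0, 0, 0],
  ],
  claw=[20, 20, 20],
)

```text
time: 16.48
tool_pos: [481.5, 20.1, 49.5]
tcp_rot: [-3.14, 0.006, -3.138]
contact_force: [-6.0, -4.5, 27.6]
grip_width: 31.5
```

Call:
servo_tool(
  slide=[
    [0, 0, -0.03],
    [0, 0, -0.03],
    [0, 0, -0.03],
  ],
  rot=[
    [0, 0, 0],
    [0, 0, 0],
    [0, 0, 0],
  ],
  claw=[65, 65, 65],
)

```text
time: 16.85
tool_pos: [479.0, 21.1, 51.8]
tcp_rot: [3.142, -0.001, -3.139]
contact_force: [-0.1, -0.1, 0.8]
grip_width: 57.0
```

Call:
servo_tool(
  slide=[
    [0, 0, -0.3],
    [0, 0, -0.6],
    [0, 0, -0.9],
    [0, 0, -0.9],
    [0, 0, -0.9],
  ],
  rot=[
    [0, 0, 0],
    [0, 0, 0],
    [0, 0, 0],
    [0, 0, 0],
    [0, 0, 0],
  ],
  claw=[65, 85, 85, 85, 85],
)

```text
time: 17.48
tool_pos: [478.6, 21.1, 231.1]
tcp_rot: [3.141, -0.002, -3.139]
contact_force: [0.4, 0.6, -0.6]
grip_width: 85.1
```

```bash
python3 - <<'E'
from meas import *
for cam in("side","top"):
    rects(cam,"mould_1",45,75)
    rects(cam,"green_1",45,75)
for cam in("side","top"):
    c=capture(cam); f=c["frame"].astype(int); P,uv=cloud(c); col=f[uv[:,1],uv[:,0]]
    m=(col[:,0]>100)&(col[:,1]<60)&(col[:,2]<60)&(abs(P[:,1]-15)<50)&(P[:,2]>40)
    if m.sum(): print(cam,"red",m.sum(),np.round(P[m].mean(0)),np.round(P[m].min(0)),np.round(P[m].max(0)))
E
python3 plan.py "[(466,157,200,180)]"
```

```text
side mould_1 0.85 centre 473 159 size 58 57 long-axis deg 173 zmed 53 mean [474. 158.  52.]
side mould_1 0.71 centre 483 314 size 57 57 long-axis deg 108 zmed 53 mean [484. 313.  53.]
side mould_1 0.51 centre 694 -344 size 35 11 long-axis deg 21 zmed 47 mean [ 696. -344.   48.]
side green_1 0.97 centre 595 -127 size 79 57 long-axis deg 167 zmed 59 mean [ 586. -120.   58.]
side green_1 few 0
side green_1 0.57 centre 582 -241 size 53 21 long-axis deg 80 zmed 58 mean [ 582. -238.   57.]
top mould_1 0.68 centre 483 311 size 55 53 long-axis deg 91 zmed 53 mean [482. 314.  52.]
top green_1 0.85 centre 597 -130 size 80 55 long-axis deg 165 zmed 58 mean [ 597. -130.   58.]
top green_1 0.8 centre 615 -244 size 80 56 long-axis deg 177 zmed 58 mean [ 614. -243.   58.]
top green_1 few 2
side red 126 [484.  24.  80.] [477.   7.  72.] [493.  37.  86.]
t 18.0 pos [479.1  21.1 231.8] rot [ 3.142e+00 -1.000e-03 -3.139e+00] F [ 0.7 -0.   0.3] w 85.3 q [-0.12  0.25  1.63 -0.    1.25 -1.69]
slide [0.064, 0.68, 0.159] rotz 0.001 -> [466. 157. 200.] rows 3
```

Call:
servo_tool(
  slide=[
    [0.03, 0.685, 0],
    [0.03, 0.685, 0.2],
    [0.03, 0.685, 0.5],
    [0.03, 0.685, 0.5],
    [0.03, 0.685, 0.5],
  ],
  rot=[
    [0, 0, 0],
    [0, 0, 0],
    [0, 0, 0],
    [0, 0, 0],
    [0, 0, 0],
  ],
  claw=[85, 85, 85, 85, 85],
)

```text
time: 18.6
tool_pos: [473.2, 157.6, 132.7]
tcp_rot: [-3.141, -0.0, -3.139]
contact_force: [0.2, -0.0, -0.7]
grip_width: 84.8
```

Call:
servo_tool(
  slide=[
    [0, 0, 0.25],
    [0, 0, 0.45],
    [0, 0, 0.555],
    [0, 0, 0.555],
    [0, 0, 0.555],
  ],
  rot=[
    [0, 0, 0],
    [0, 0, 0],
    [0, 0, 0],
    [0, 0, 0],
    [0, 0, 0],
  ],
  claw=[85, 85, 85, 85, 60],
)

```text
time: 19.23
tool_pos: [474.7, 157.6, 23.1]
tcp_rot: [3.141, 0.004, -3.14]
contact_force: [-0.0, -0.4, 0.2]
grip_width: 78.9
```

Call:
servo_tool(
  slide=[
    [0, 0, 0],
    [0, 0, 0],
    [0, 0, 0],
    [0, 0, 0],
  ],
  rot=[
    [0, 0, 0],
    [0, 0, 0],
    [0, 0, 0],
    [0, 0, 0],
  ],
  claw=[40, 40, 40, 40],
)

```text
time: 19.73
tool_pos: [473.3, 158.1, 21.9]
tcp_rot: [3.142, 0.001, -3.138]
contact_force: [-1.1, -0.6, 6.4]
grip_width: 56.2
```

Call:
servo_tool(
  slide=[
    [0, 0, -0.2],
    [0, 0, -0.5],
    [0, 0, -0.7],
    [0, 0, -0.7],
    [0, 0, -0.7],
  ],
  rot=[
    [0, 0, 0],
    [0, 0, 0],
    [0, 0, 0],
    [0, 0, 0],
    [0, 0, 0],
  ],
  claw=[40, 40, 40, 40, 40],
)

```text
time: 20.35
tool_pos: [472.1, 157.9, 160.3]
tcp_rot: [-3.141, -0.001, -3.139]
contact_force: [-0.2, 0.3, -1.2]
grip_width: 56.4
```

```bash
python3 plan.py "[(430,-430,175,180),(430,-430,40,180)]"
```

```text
t 20.4 pos [472.1 157.9 160.3] rot [-3.141e+00 -1.000e-03 -3.139e+00] F [-0.2  0.3 -1.2] w 56.4 q [ 0.17  0.36  1.7  -0.    1.09 -1.4 ]
slide [0.055, -0.735, -0.018] rotz 0.0 -> [462.  11. 164.] rows 3
slide [0.054, -0.735, -0.018] rotz 0.0 -> [ 451. -136.  168.] rows 3
slide [0.054, -0.735, -0.018] rotz 0.0 -> [ 441. -283.  171.] rows 3
slide [0.053, -0.735, -0.018] rotz 0.0 -> [ 430. -430.  175.] rows 3
slide [-0.0, 0.0, 0.675] rotz -0.0 -> [ 430. -430.   40.] rows 3
```

Call:
servo_tool(
  slide=[
    [0.055, -0.25, -0.02],
    [0.055, -0.5, -0.02],
    [0.055, -0.74, -0.02],
    [0.055, -0.74, -0.02],
  ],
  rot=[
    [0, 0, 0],
    [0, 0, 0],
    [0, 0, 0],
    [0, 0, 0],
  ],
  claw=[40, 40, 40, 40],
)

```text
time: 20.85
tool_pos: [461.4, 7.5, 163.5]
tcp_rot: [-3.142, -0.003, 3.14]
contact_force: [0.4, -0.0, -0.5]
grip_width: 56.6
```

Call:
servo_tool(
  slide=[
    [0.054, -0.25, -0.02],
    [0.054, -0.5, -0.02],
    [0.054, -0.74, -0.02],
    [0.054, -0.74, -0.02],
  ],
  rot=[
    [0, 0, 0],
    [0, 0, 0],
    [0, 0, 0],
    [0, 0, 0],
  ],
  claw=[40, 40, 40, 40],
)

```text
time: 21.35
tool_pos: [451.6, -139.5, 167.8]
tcp_rot: [3.141, -0.002, 3.141]
contact_force: [-0.1, 0.5, -1.0]
grip_width: 56.0
```

Call:
servo_tool(
  slide=[
    [0.054, -0.25, -0.02],
    [0.054, -0.5, -0.02],
    [0.054, -0.74, -0.02],
    [0.054, -0.74, -0.02],
  ],
  rot=[
    [0, 0, 0],
    [0, 0, 0],
    [0, 0, 0],
    [0, 0, 0],
  ],
  claw=[40, 40, 40, 40],
)

```text
time: 21.85
tool_pos: [441.7, -286.9, 171.8]
tcp_rot: [3.14, -0.001, -3.141]
contact_force: [-0.7, 0.7, -0.5]
grip_width: 56.4
```

Call:
servo_tool(
  slide=[
    [0.054, -0.25, -0.02],
    [0.054, -0.5, -0.02],
    [0.054, -0.74, -0.02],
    [0.054, -0.74, -0.02],
  ],
  rot=[
    [0, 0, 0],
    [0, 0, 0],
    [0, 0, 0],
    [0, 0, 0],
  ],
  claw=[40, 40, 40, 40],
)

```text
time: 22.35
tool_pos: [431.5, -434.4, 175.5]
tcp_rot: [3.14, -0.001, -3.14]
contact_force: [-0.4, 0.7, -0.7]
grip_width: 56.4
```

```bash
python3 plan.py "[(430,-434,30,180)]"
```

```text
t 22.4 pos [ 431.5 -434.4  175.5] rot [ 3.14e+00 -1.00e-03 -3.14e+00] F [-0.4  0.7 -0.7] w 56.4 q [-0.91  0.54  1.34  0.    1.26 -2.49]
slide [0.008, 0.002, 0.728] rotz 0.001 -> [ 430. -434.   30.] rows 3
```

Call:
servo_tool(
  slide=[
    [0, 0, 0.25],
    [0, 0, 0.5],
    [0, 0, 0.68],
    [0, 0, 0.73],
    [0, 0, 0.73],
  ],
  rot=[
    [0, 0, 0],
    [0, 0, 0],
    [0, 0, 0],
    [0, 0, 0],
    [0, 0, 0],
  ],
  claw=[40, 40, 40, 40, 40],
)

```text
time: 22.98
tool_pos: [431.9, -432.8, 31.3]
tcp_rot: [3.141, -0.0, -3.137]
contact_force: [-0.1, -0.8, 0.3]
grip_width: 56.3
```

Call:
servo_tool(
  slide=[
    [0, 0, 0],
    [0, 0, 0],
    [0, 0, -0.2],
    [0, 0, -0.5],
    [0, 0, -0.73],
  ],
  rot=[
    [0, 0, 0],
    [0, 0, 0],
    [0, 0, 0],
    [0, 0, 0],
    [0, 0, 0],
  ],
  claw=[75, 75, 75, 75, 75],
)

```text
time: 23.6
tool_pos: [431.4, -434.7, 180.8]
tcp_rot: [-3.139, 0.002, -3.139]
contact_force: [0.3, -1.3, 0.4]
grip_width: 74.8
```

```bash
python3 - <<'E'
from meas import *
for cam in("side","top"):
    rects(cam,"mould_1",40,75)
E
python3 plan.py "[(483,313,175,180),(483,313,22,180)]"
```

```text
side mould_1 0.74 centre 451 332 size 57 56 long-axis deg 147 zmed 52 mean [452. 332.  51.]
side mould_1 0.71 centre 444 177 size 465 200 long-axis deg 116 zmed 47 mean [515.  82.  51.]
top mould_1 0.95 centre 450 331 size 57 56 long-axis deg 120 zmed 52 mean [450. 333.  51.]
t 23.8 pos [ 431.3 -434.5  178.7] rot [-3.139e+00  2.000e-03 -3.139e+00] F [-1.1  0.3 -0.7] w 75.0 q [-0.91  0.54  1.34  0.    1.26 -2.49]
slide [-0.067, 0.934, 0.005] rotz 0.0 -> [ 444. -248.  178.] rows 3
slide [-0.066, 0.934, 0.005] rotz 0.0 -> [457. -61. 177.] rows 3
slide [-0.066, 0.934, 0.005] rotz 0.0 -> [470. 126. 176.] rows 3
slide [-0.065, 0.934, 0.005] rotz 0.0 -> [483. 313. 175.] rows 3
slide [-0.0, 0.0, 0.765] rotz -0.0 -> [483. 313.  22.] rows 3
```

Call:
servo_tool(
  slide=[
    [-0.025, 0.958, 0],
    [-0.025, 0.958, 0],
    [-0.025, 0.958, 0],
    [-0.025, 0.958, 0],
    [-0.025, 0.958, 0],
  ],
  rot=[
    [0, 0, 0],
    [0, 0, 0],
    [0, 0, 0],
    [0, 0, 0],
    [0, 0, 0],
  ],
  claw=[85, 85, 85, 85, 85],
)

```text
time: 24.42
tool_pos: [435.5, -242.5, 176.5]
tcp_rot: [3.141, -0.001, -3.138]
contact_force: [0.6, -0.1, -0.8]
grip_width: 85.1
```

Call:
servo_tool(
  slide=[
    [-0.025, 0.958, 0],
    [-0.025, 0.958, 0],
    [-0.025, 0.958, 0],
    [-0.025, 0.958, 0],
    [-0.025, 0.958, 0],
  ],
  rot=[
    [0, 0, 0],
    [0, 0, 0],
    [0, 0, 0],
    [0, 0, 0],
    [0, 0, 0],
  ],
  claw=[85, 85, 85, 85, 85],
)

```text
time: 25.05
tool_pos: [440.6, -52.0, 176.8]
tcp_rot: [-3.141, -0.0, -3.139]
contact_force: [0.1, 0.2, 0.5]
grip_width: 85.2
```

Call:
servo_tool(
  slide=[
    [-0.025, 0.958, 0],
    [-0.025, 0.958, 0],
    [-0.025, 0.958, 0],
    [-0.025, 0.958, 0],
    [-0.025, 0.958, 0],
  ],
  rot=[
    [0, 0, 0],
    [0, 0, 0],
    [0, 0, 0],
    [0, 0, 0],
    [0, 0, 0],
  ],
  claw=[85, 85, 85, 85, 85],
)

```text
time: 25.68
tool_pos: [445.2, 139.3, 176.7]
tcp_rot: [-3.141, -0.0, -3.14]
contact_force: [-0.8, -0.0, -0.3]
grip_width: 85.2
```

Call:
servo_tool(
  slide=[
    [-0.025, 0.958, 0],
    [-0.025, 0.958, 0],
    [-0.025, 0.958, 0],
    [-0.025, 0.958, 0],
    [-0.025, 0.958, 0],
  ],
  rot=[
    [0, 0, 0],
    [0, 0, 0],
    [0, 0, 0],
    [0, 0, 0],
    [0, 0, 0],
  ],
  claw=[85, 85, 85, 85, 85],
)

```text
time: 26.3
tool_pos: [449.8, 330.3, 176.6]
tcp_rot: [-3.14, -0.001, -3.141]
contact_force: [-0.4, -0.1, 0.5]
grip_width: 84.9
```

```bash
python3 plan.py "[(451,332,20,180)]"; python3 - <<'E'
from meas import *
for cam in("side","top"):
    rects(cam,"mould_1",40,75)
    rects(cam,"green_1",45,75)
E
```

```text
t 26.3 pos [449.8 330.3 176.6] rot [-3.140e+00 -1.000e-03 -3.141e+00] F [-0.4 -0.1  0.5] w 84.9 q [ 0.5   0.45  1.51 -0.    1.19 -1.07]
slide [-0.006, 0.008, 0.783] rotz 0.0 -> [451. 332.  20.] rows 3
side mould_1 0.82 centre 452 333 size 58 56 long-axis deg 176 zmed 52 mean [453. 332.  51.]
top mould_1 0.92 centre 431 -434 size 59 55 long-axis deg 93 zmed 55 mean [ 430. -437.   53.]
top mould_1 0.53 centre 545 26 size 136 29 long-axis deg 4 zmed 43 mean [544.  20.  48.]
top green_1 0.8 centre 597 -129 size 79 56 long-axis deg 165 zmed 58 mean [ 596. -129.   58.]
top green_1 0.64 centre 614 -244 size 79 56 long-axis deg 178 zmed 58 mean [ 614. -244.   58.]
```

Call:
servo_tool(
  slide=[
    [-0.006, 0.008, 0.25],
    [-0.006, 0.008, 0.5],
    [-0.006, 0.008, 0.7],
    [-0.006, 0.008, 0.78],
    [-0.006, 0.008, 0.78],
  ],
  rot=[
    [0, 0, 0],
    [0, 0, 0],
    [0, 0, 0],
    [0, 0, 0],
    [0, 0, 0],
  ],
  claw=[85, 85, 85, 85, 70],
)

```text
time: 27.32
tool_pos: [450.0, 333.8, 20.8]
tcp_rot: [-3.141, -0.001, -3.139]
contact_force: [-0.3, 0.8, 0.6]
grip_width: 79.3
```

Call:
servo_tool(
  slide=[
    [0, 0, 0],
    [0, 0, 0],
    [0, 0, 0],
    [0, 0, 0],
  ],
  rot=[
    [0, 0, 0],
    [0, 0, 0],
    [0, 0, 0],
    [0, 0, 0],
  ],
  claw=[40, 40, 40, 40],
)

```text
time: 27.82
tool_pos: [450.8, 334.3, 22.5]
tcp_rot: [3.141, 0.002, -3.139]
contact_force: [-0.8, -0.3, 6.7]
grip_width: 55.5
```

Call:
servo_tool(
  slide=[
    [0, 0, -0.2],
    [0, 0, -0.5],
    [0, 0, -0.78],
    [0, 0, -0.78],
    [0, 0, -0.78],
  ],
  rot=[
    [0, 0, 0],
    [0, 0, 0],
    [0, 0, 0],
    [0, 0, 0],
    [0, 0, 0],
  ],
  claw=[40, 40, 40, 40, 40],
)

```text
time: 28.45
tool_pos: [449.6, 333.7, 176.7]
tcp_rot: [-3.141, -0.001, -3.139]
contact_force: [-0.3, -0.1, -1.2]
grip_width: 55.8
```

Call:
servo_tool(
  slide=[
    [-0.03, -0.25, 0],
    [-0.06, -0.5, 0],
    [-0.09, -0.75, 0],
    [-0.1, -0.958, 0],
    [-0.1, -0.958, 0],
  ],
  rot=[
    [0, 0, 0],
    [0, 0, 0],
    [0, 0, 0],
    [0, 0, 0],
    [0, 0, 0],
  ],
  claw=[40, 40, 40, 40, 40],
)

```text
time: 29.08
tool_pos: [469.8, 139.9, 175.4]
tcp_rot: [-3.141, -0.004, 3.141]
contact_force: [-0.3, 0.2, 0.4]
grip_width: 55.5
```

Call:
servo_tool(
  slide=[
    [-0.03, -0.25, 0],
    [-0.06, -0.5, 0],
    [-0.09, -0.75, 0],
    [-0.1, -0.958, 0],
    [-0.1, -0.958, 0],
  ],
  rot=[
    [0, 0, 0],
    [0, 0, 0],
    [0, 0, 0],
    [0, 0, 0],
    [0, 0, 0],
  ],
  claw=[40, 40, 40, 40, 40],
)

```text
time: 29.7
tool_pos: [491.0, -50.6, 175.7]
tcp_rot: [3.141, -0.002, 3.141]
contact_force: [0.5, 0.6, -1.1]
grip_width: 55.8
```

Call:
servo_tool(
  slide=[
    [-0.03, -0.25, 0],
    [-0.06, -0.5, 0],
    [-0.09, -0.75, 0],
    [-0.1, -0.958, 0],
    [-0.1, -0.958, 0],
  ],
  rot=[
    [0, 0, 0],
    [0, 0, 0],
    [0, 0, 0],
    [0, 0, 0],
    [0, 0, 0],
  ],
  claw=[40, 40, 40, 40, 40],
)

```text
time: 30.32
tool_pos: [511.9, -241.5, 175.6]
tcp_rot: [3.141, -0.001, -3.141]
contact_force: [-0.1, 0.6, -1.1]
grip_width: 55.6
```

Call:
servo_tool(
  slide=[
    [-0.03, -0.25, 0],
    [-0.06, -0.5, 0],
    [-0.09, -0.75, 0],
    [-0.1, -0.958, 0],
    [-0.1, -0.958, 0],
  ],
  rot=[
    [0, 0, 0],
    [0, 0, 0],
    [0, 0, 0],
    [0, 0, 0],
    [0, 0, 0],
  ],
  claw=[40, 40, 40, 40, 40],
)

```text
time: 30.95
tool_pos: [532.7, -432.4, 175.2]
tcp_rot: [3.14, -0.001, -3.14]
contact_force: [-0.1, 0.6, -1.4]
grip_width: 55.6
```

```bash
python3 plan.py "[(530,-434,30,180)]"
```

```text
t 30.9 pos [ 532.7 -432.4  175.2] rot [ 3.14e+00 -1.00e-03 -3.14e+00] F [-0.1  0.6 -1.4] w 55.6 q [-0.79  0.68  1.09  0.    1.37 -2.37]
slide [0.013, -0.008, 0.726] rotz 0.001 -> [ 530. -434.   30.] rows 3
```

Call:
servo_tool(
  slide=[
    [0.013, 0, 0.25],
    [0.013, 0, 0.5],
    [0.013, 0, 0.68],
    [0.013, 0, 0.725],
    [0.013, 0, 0.725],
  ],
  rot=[
    [0, 0, 0],
    [0, 0, 0],
    [0, 0, 0],
    [0, 0, 0],
    [0, 0, 0],
  ],
  claw=[40, 40, 40, 40, 40],
)

```text
time: 31.58
tool_pos: [530.6, -430.8, 32.5]
tcp_rot: [3.141, -0.0, -3.137]
contact_force: [0.4, 0.6, 0.1]
grip_width: 55.9
```

Call:
servo_tool(
  slide=[
    [0, 0, 0],
    [0, 0, 0],
    [0, 0, -0.2],
    [0, 0, -0.5],
    [0, 0, -0.75],
  ],
  rot=[
    [0, 0, 0],
    [0, 0, 0],
    [0, 0, 0],
    [0, 0, 0],
    [0, 0, 0],
  ],
  claw=[75, 75, 75, 75, 75],
)

```text
time: 32.2
tool_pos: [530.0, -432.6, 185.7]
tcp_rot: [-3.139, 0.002, -3.139]
contact_force: [0.8, -0.4, -0.1]
grip_width: 75.0
```

Call:
servo_tool(
  slide=[
    [-0.42, 0.94, 0],
    [-0.42, 0.94, 0],
    [-0.42, 0.94, 0],
    [-0.42, 0.94, 0],
    [-0.42, 0.94, 0],
  ],
  rot=[
    [0, 0, 0.01],
    [0, 0, 0.01],
    [0, 0, 0.01],
    [0, 0, 0.01],
    [0, 0, 0.01],
  ],
  claw=[74, 74, 74, 74, 74],
)

```text
time: 32.83
tool_pos: [613.7, -243.2, 182.9]
tcp_rot: [-3.141, 0.001, 3.115]
contact_force: [-1.3, -0.6, 0.3]
grip_width: 74.3
```

```bash
python3 - <<'E'
from meas import *
for cam in("side","top"):
    rects(cam,"mould_1",40,75)
    rects(cam,"green_1",45,75)
c=capture("top");save(c,"top3")
E
python3 plan.py "[(615,-244,12,178)]"
```

```text
side mould_1 0.8 centre 431 -434 size 63 53 long-axis deg 112 zmed 52 mean [ 430. -433.   52.]
side mould_1 0.39 centre 512 -446 size 39 10 long-axis deg 131 zmed 56 mean [ 515. -448.   55.]
side mould_1 few 0
side green_1 0.96 centre 599 -130 size 84 58 long-axis deg 165 zmed 59 mean [ 595. -126.   59.]
side green_1 0.67 centre 616 -244 size 84 60 long-axis deg 177 zmed 59 mean [ 613. -240.   59.]
top mould_1 0.94 centre 527 -436 size 54 45 long-axis deg 149 zmed 55 mean [ 528. -445.   53.]
top mould_1 0.66 centre 431 -434 size 60 55 long-axis deg 91 zmed 56 mean [ 430. -437.   53.]
top green_1 0.92 centre 597 -130 size 80 56 long-axis deg 165 zmed 58 mean [ 597. -130.   58.]
top green_1 0.7 centre 588 -256 size 27 27 long-axis deg 177 zmed 58 mean [ 587. -258.   58.]
top green_1 0.69 centre 755 -251 size 36 15 long-axis deg 90 zmed 52 mean [ 755. -250.   51.]
t 33.3 pos [ 612.8 -244.9  182.1] rot [-3.142 -0.     3.112] F [ 0.9  0.1 -0.4] w 74.1 q [-0.5   0.63  1.18 -0.    1.34 -2.04]
slide [-0.011, 0.005, 0.85] rotz 0.002 -> [ 615. -244.   12.] rows 3
```

View pics/top3.png

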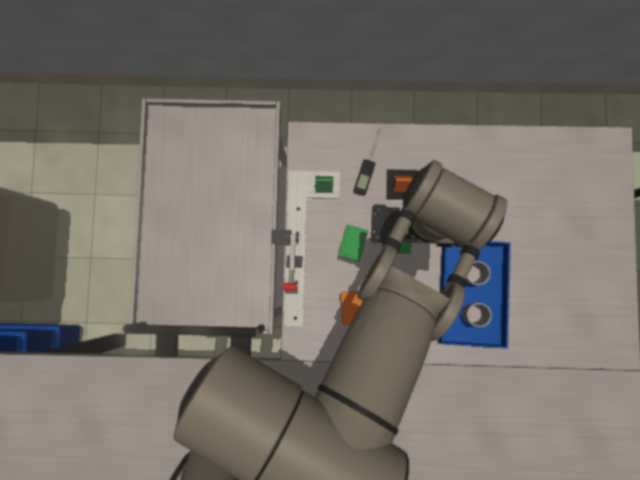

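Both moulds stand in the tray at about (477,272) and (478,314) and the deck is clear. I take the nearer green tub.

Call:
servo_tool(
  slide=[
    [-0.011, 0, 0.25],
    [-0.011, 0, 0.5],
    [-0.011, 0, 0.75],
    [-0.011, 0, 0.85],
    [-0.011, 0, 0.85],
  ],
  rot=[
    [0, 0, 0],
    [0, 0, 0],
    [0, 0, 0],
    [0, 0, 0],
    [0, 0, 0],
  ],
  claw=[74, 74, 74, 74, 70],
)

```text
time: 33.9
tool_pos: [615.0, -244.0, 11.3]
tcp_rot: [3.141, -0.002, 3.113]
contact_force: [-0.6, -0.3, 0.8]
grip_width: 70.6
```

Call:
servo_tool(
  slide=[
    [0, 0, 0],
    [0, 0, 0],
    [0, 0, 0],
    [0, 0, 0],
  ],
  rot=[
    [0, 0, 0],
    [0, 0, 0],
    [0, 0, 0],
    [0, 0, 0],
  ],
  claw=[40, 40, 40, 40],
)

```text
time: 34.4
tool_pos: [616.7, -244.7, 14.5]
tcp_rot: [-3.14, 0.004, 3.113]
contact_force: [0.2, 0.7, 6.7]
grip_width: 55.5
```

Call:
servo_tool(
  slide=[
    [0, 0, -0.2],
    [0, 0, -0.5],
    [0, 0, -0.75],
    [0, 0, -0.75],
    [0, 0, -0.75],
  ],
  rot=[
    [0, 0, 0],
    [0, 0, 0],
    [0, 0, 0],
    [0, 0, 0],
    [0, 0, 0],
  ],
  claw=[40, 40, 40, 40, 40],
)

```text
time: 35.02
tool_pos: [614.7, -243.7, 161.4]
tcp_rot: [3.141, -0.001, 3.113]
contact_force: [-1.0, 0.6, -2.7]
grip_width: 55.5
```

```bash
python3 plan.py "[(540,155,150,180),(540,155,13,180)]"
```

```text
t 35.0 pos [ 614.7 -243.7  161.4] rot [ 3.141e+00 -1.000e-03  3.113e+00] F [-1.   0.6 -2.7] w 55.5 q [-0.49  0.65  1.2  -0.    1.3  -2.04]
slide [0.143, 0.661, 0.019] rotz -0.003 -> [ 590. -111.  158.] rows 3
slide [0.137, 0.662, 0.019] rotz -0.003 -> [565.  22. 154.] rows 3
slide [0.131, 0.663, 0.019] rotz -0.003 -> [540. 155. 150.] rows 3
slide [0.0, 0.0, 0.685] rotz -0.0 -> [540. 155.  13.] rows 3
```

Call:
servo_tool(
  slide=[
    [0.05, 0.22, 0],
    [0.09, 0.44, 0],
    [0.143, 0.661, 0.02],
    [0.143, 0.661, 0.02],
  ],
  rot=[
    [0, 0, 0],
    [0, 0, 0],
    [0, 0, 0],
    [0, 0, 0],
  ],
  claw=[40, 40, 40, 40],
)

```text
time: 35.52
tool_pos: [588.6, -107.6, 155.8]
tcp_rot: [3.139, -0.006, 3.117]
contact_force: [0.4, -0.9, -1.7]
grip_width: 55.4
```

Call:
servo_tool(
  slide=[
    [0.05, 0.22, 0],
    [0.09, 0.44, 0],
    [0.143, 0.661, 0.02],
    [0.143, 0.661, 0.02],
  ],
  rot=[
    [0, 0, 0],
    [0, 0, 0],
    [0, 0, 0],
    [0, 0, 0],
  ],
  claw=[40, 40, 40, 40],
)

```text
time: 36.02
tool_pos: [564.4, 24.0, 152.4]
tcp_rot: [3.141, -0.004, 3.116]
contact_force: [0.1, -0.5, -2.7]
grip_width: 55.5
```

Call:
servo_tool(
  slide=[
    [0.05, 0.22, 0],
    [0.09, 0.44, 0],
    [0.143, 0.661, 0.02],
    [0.143, 0.661, 0.02],
  ],
  rot=[
    [0, 0, 0],
    [0, 0, 0],
    [0, 0, 0],
    [0, 0, 0],
  ],
  claw=[40, 40, 40, 40],
)

```text
time: 36.52
tool_pos: [540.2, 156.1, 148.8]
tcp_rot: [-3.141, -0.002, 3.116]
contact_force: [-0.6, -0.6, -1.3]
grip_width: 56.2
```

```bash
python3 plan.py "[(540,155,14,180)]"
```

```text
t 36.5 pos [540.2 156.1 148.8] rot [-3.141e+00 -2.000e-03  3.116e+00] F [-0.6 -0.6 -1.3] w 56.2 q [ 0.15  0.48  1.53 -0.    1.13 -1.4 ]
slide [0.001, -0.005, 0.674] rotz -0.008 -> [540. 155.  14.] rows 3
```

Call:
servo_tool(
  slide=[
    [0, 0, 0.25],
    [0, 0, 0.5],
    [0, 0, 0.64],
    [0, 0, 0.675],
    [0, 0, 0.675],
  ],
  rot=[
    [0, 0, 0],
    [0, 0, 0],
    [0, 0, 0],
    [0, 0, 0],
    [0, 0, 0],
  ],
  claw=[40, 40, 40, 40, 40],
)

```text
time: 37.15
tool_pos: [541.4, 153.1, 15.1]
tcp_rot: [-3.141, -0.0, 3.112]
contact_force: [-0.3, -0.2, -2.1]
grip_width: 55.7
```

Call:
servo_tool(
  slide=[
    [0, 0, 0],
    [0, 0, 0],
    [0, 0, -0.2],
    [0, 0, -0.5],
    [0, 0, -0.75],
  ],
  rot=[
    [0, 0, 0],
    [0, 0, 0],
    [0, 0, 0],
    [0, 0, 0],
    [0, 0, 0],
  ],
  claw=[75, 75, 75, 75, 75],
)

```text
time: 37.78
tool_pos: [541.3, 154.7, 167.6]
tcp_rot: [3.141, 0.002, 3.113]
contact_force: [1.7, 1.0, -0.6]
grip_width: 74.8
```

```bash
python3 plan.py "[(597,-130,160,165),(597,-130,12,165)]"
```

```text
t 37.8 pos [541.3 154.7 167.6] rot [3.141e+00 2.000e-03 3.113e+00] F [ 1.7  1.  -0.6] w 74.8 q [ 0.14  0.46  1.51 -0.    1.17 -1.4 ]
slide [-0.159, -0.708, 0.019] rotz 0.037 -> [569.  12. 164.] rows 3
slide [-0.241, -0.684, 0.019] rotz 0.037 -> [ 597. -130.  160.] rows 3
slide [0.0, 0.0, 0.74] rotz -0.0 -> [ 597. -130.   12.] rows 3
```

Call:
servo_tool(
  slide=[
    [-0.159, -0.708, 0.019],
    [-0.159, -0.708, 0.019],
    [-0.159, -0.708, 0.019],
    [-0.159, -0.708, 0.019],
  ],
  rot=[
    [0, 0, 0.037],
    [0, 0, 0.037],
    [0, 0, 0.037],
    [0, 0, 0.037],
  ],
  claw=[76, 76, 76, 76],
)

```text
time: 38.28
tool_pos: [568.8, 11.3, 161.3]
tcp_rot: [3.141, 0.0, 2.994]
contact_force: [0.3, -0.5, 0.9]
grip_width: 76.0
```

Call:
servo_tool(
  slide=[
    [-0.241, -0.684, 0.019],
    [-0.241, -0.684, 0.019],
    [-0.241, -0.684, 0.019],
    [-0.241, -0.684, 0.019],
  ],
  rot=[
    [0, 0, 0.037],
    [0, 0, 0.037],
    [0, 0, 0.037],
    [0, 0, 0.037],
  ],
  claw=[76, 76, 76, 76],
)

```text
time: 38.78
tool_pos: [596.6, -129.3, 157.2]
tcp_rot: [3.141, -0.001, 2.88]
contact_force: [0.1, 0.3, -0.8]
grip_width: 75.9
```

```bash
python3 - <<'E'
from meas import *
for cam in("side","top"):
    rects(cam,"green_1",45,75)
E
python3 plan.py "[(597,-130,12,165)]"
```

```text
side green_1 0.98 centre 599 -129 size 83 58 long-axis deg 165 zmed 59 mean [ 595. -126.   59.]
side green_1 0.56 centre 541 154 size 83 57 long-axis deg 177 zmed 59 mean [538. 155.  59.]
top green_1 0.8 centre 541 153 size 77 57 long-axis deg 178 zmed 58 mean [540. 152.  58.]
top green_1 0.75 centre 570 -122 size 55 23 long-axis deg 75 zmed 58 mean [ 570. -122.   58.]
t 39.0 pos [ 596.6 -127.7  157.7] rot [ 3.141 -0.     2.883] F [ 0.1 -0.8  0.5] w 75.9 q [-0.34  0.55  1.38  0.    1.21 -1.65]
slide [-0.005, -0.011, 0.728] rotz 0.001 -> [ 597. -130.   12.] rows 3
```

Call:
servo_tool(
  slide=[
    [-0.005, -0.01, 0.25],
    [-0.005, -0.01, 0.5],
    [-0.005, -0.01, 0.7],
    [-0.005, -0.01, 0.728],
    [-0.005, -0.01, 0.728],
  ],
  rot=[
    [0, 0, 0],
    [0, 0, 0],
    [0, 0, 0],
    [0, 0, 0],
    [0, 0, 0],
  ],
  claw=[76, 76, 76, 76, 70],
)

```text
time: 39.6
tool_pos: [597.8, -131.5, 13.0]
tcp_rot: [-3.142, 0.001, 2.882]
contact_force: [-0.3, -0.3, 0.3]
grip_width: 71.2
```

Call:
servo_tool(
  slide=[
    [0, 0, 0],
    [0, 0, 0],
    [0, 0, 0],
    [0, 0, 0],
  ],
  rot=[
    [0, 0, 0],
    [0, 0, 0],
    [0, 0, 0],
    [0, 0, 0],
  ],
  claw=[40, 40, 40, 40],
)

```text
time: 40.1
tool_pos: [598.2, -132.3, 13.7]
tcp_rot: [3.142, 0.003, 2.881]
contact_force: [-0.6, 0.9, 7.4]
grip_width: 55.7
```

Call:
servo_tool(
  slide=[
    [0, 0, -0.2],
    [0, 0, -0.5],
    [0, 0, -0.7],
    [0, 0, -0.7],
    [0, 0, -0.7],
  ],
  rot=[
    [0, 0, 0],
    [0, 0, 0],
    [0, 0, 0],
    [0, 0, 0],
    [0, 0, 0],
  ],
  claw=[40, 40, 40, 40, 40],
)

```text
time: 40.72
tool_pos: [596.3, -132.0, 150.9]
tcp_rot: [3.142, -0.002, 2.88]
contact_force: [-0.2, 0.5, -2.6]
grip_width: 55.9
```

```bash
python3 plan.py "[(540,275,150,180)]"
```

```text
t 40.7 pos [ 596.3 -132.   150.9] rot [ 3.142e+00 -2.000e-03  2.880e+00] F [-0.2  0.5 -2.6] w 55.9 q [-0.34  0.56  1.38 -0.    1.2  -1.65]
slide [0.266, 0.631, 0.002] rotz -0.028 -> [578.   4. 151.] rows 3
slide [0.21, 0.652, 0.002] rotz -0.028 -> [559. 139. 150.] rows 3
slide [0.152, 0.668, 0.002] rotz -0.028 -> [540. 275. 150.] rows 3
```

Call:
servo_tool(
  slide=[
    [0.09, 0.21, 0],
    [0.18, 0.42, 0],
    [0.266, 0.631, 0],
    [0.266, 0.631, 0],
  ],
  rot=[
    [0, 0, -0.01],
    [0, 0, -0.02],
    [0, 0, -0.028],
    [0, 0, -0.028],
  ],
  claw=[40, 40, 40, 40],
)

```text
time: 41.22
tool_pos: [576.5, 6.6, 149.8]
tcp_rot: [3.141, -0.005, 2.973]
contact_force: [0.7, -0.9, -1.5]
grip_width: 55.6
```

Call:
servo_tool(
  slide=[
    [0.07, 0.21, 0],
    [0.14, 0.43, 0],
    [0.21, 0.652, 0],
    [0.21, 0.652, 0],
  ],
  rot=[
    [0, 0, -0.01],
    [0, 0, -0.02],
    [0, 0, -0.028],
    [0, 0, -0.028],
  ],
  claw=[40, 40, 40, 40],
)

```text
time: 41.72
tool_pos: [558.2, 141.1, 150.2]
tcp_rot: [-3.141, -0.003, 3.06]
contact_force: [-0.6, -0.4, -1.9]
grip_width: 55.5
```

Call:
servo_tool(
  slide=[
    [0.05, 0.22, 0],
    [0.1, 0.44, 0],
    [0.152, 0.668, 0],
    [0.152, 0.668, 0],
  ],
  rot=[
    [0, 0, -0.01],
    [0, 0, -0.02],
    [0, 0, -0.028],
    [0, 0, -0.028],
  ],
  claw=[40, 40, 40, 40],
)

```text
time: 42.22
tool_pos: [539.8, 276.1, 150.4]
tcp_rot: [-3.141, -0.002, -3.136]
contact_force: [0.0, -1.8, -2.3]
grip_width: 55.4
```

```bash
python3 plan.py "[(540,275,14,180)]"
```

```text
t 42.2 pos [539.8 276.1 150.4] rot [-3.141e+00 -2.000e-03 -3.136e+00] F [ 0.  -1.8 -2.3] w 55.4 q [ 0.35  0.56  1.4   0.    1.19 -1.23]
slide [-0.001, -0.006, 0.682] rotz 0.002 -> [540. 275.  14.] rows 3
```

Lower, release and rise, then head towards the latch.

Call:
servo_tool(
  slide=[
    [0, 0, 0.25],
    [0, 0, 0.5],
    [0, 0, 0.65],
    [0, 0, 0.683],
    [0, 0, 0.683],
  ],
  rot=[
    [0, 0, 0],
    [0, 0, 0],
    [0, 0, 0],
    [0, 0, 0],
    [0, 0, 0],
  ],
  claw=[40, 40, 40, 40, 40],
)

```text
time: 42.85
tool_pos: [540.8, 272.9, 15.0]
tcp_rot: [-3.14, -0.001, -3.14]
contact_force: [0.6, -0.1, -2.3]
grip_width: 55.6
```

Call:
servo_tool(
  slide=[
    [0, 0, 0],
    [0, 0, 0],
    [0, 0, -0.2],
    [0, 0, -0.5],
    [0, 0, -0.75],
  ],
  rot=[
    [0, 0, 0],
    [0, 0, 0],
    [0, 0, 0],
    [0, 0, 0],
    [0, 0, 0],
  ],
  claw=[75, 75, 75, 75, 75],
)

```text
time: 43.48
tool_pos: [540.7, 274.9, 167.9]
tcp_rot: [3.141, 0.002, -3.139]
contact_force: [-0.0, 0.2, 0.5]
grip_width: 75.1
```

Call:
servo_tool(
  slide=[
    [0.3, 0.15, -0.2],
    [0.3, 0.15, -0.2],
    [0.3, 0.15, -0.2],
    [0.3, 0.15, -0.2],
  ],
  rot=[
    [0, 0, 0],
    [0, 0, 0],
    [0, 0, 0],
    [0, 0, 0],
  ],
  claw=[75, 75, 75, 75],
)

```text
time: 43.98
tool_pos: [480.7, 304.1, 204.1]
tcp_rot: [-3.14, -0.001, -3.139]
contact_force: [0.4, -0.3, -0.4]
grip_width: 74.8
```

```bash
python3 - <<'E'
from meas import *
for cam in("side","top"):
    for q in("green_1","orange_1","mould_1"): rects(cam,q,40,75)
from find import show
show([("latch_hinge",35),("latch_tip",72)])
for cam in("side","top"):
    c=capture(cam); save(c,cam+"4"); f=c["frame"].astype(int); P,uv=cloud(c); col=f[uv[:,1],uv[:,0]]
    m=(col[:,0]>100)&(col[:,1]<60)&(col[:,2]<60)&(abs(P[:,1]-15)<50)&(P[:,2]>40)
    if m.sum(): print(cam,"red",m.sum(),np.round(P[m].mean(0)),np.round(P[m].min(0)),np.round(P[m].max(0)))
E
python3 plan.py "[(479,21,150,180)]"
```

```text
side green_1 0.71 centre 539 154 size 80 57 long-axis deg 176 zmed 59 mean [534. 156.  58.]
side green_1 0.63 centre 541 274 size 82 56 long-axis deg 0 zmed 59 mean [536. 275.  59.]
side orange_1 0.53 centre 473 -112 size 20 6 long-axis deg 99 zmed 58 mean [ 473. -110.   58.]
top green_1 0.89 centre 540 153 size 80 56 long-axis deg 178 zmed 58 mean [540. 152.  58.]
top green_1 0.84 centre 540 273 size 79 56 long-axis deg 1 zmed 58 mean [542. 269.  58.]
top orange_1 0.62 centre 439 -132 size 79 56 long-axis deg 2 zmed 58 mean [ 439. -132.   58.]
top mould_1 0.73 centre 431 -434 size 59 54 long-axis deg 80 zmed 54 mean [ 430. -436.   53.]
top mould_1 0.71 centre 532 -431 size 58 53 long-axis deg 124 zmed 55 mean [ 532. -435.   53.]
top latch_hinge [293. 238.] 0.93 [607.  18.  35.]
top latch_tip [290. 285.] 0.91 [489.  19.  72.]
top latch_tip [351. 303.] 0.51 [ 450. -128.   72.]
side latch_hinge [268. 272.] 0.75 [613.  26.  35.]
side latch_tip [314. 296.] 0.8 [486.  21.  72.]
side latch_tip [242. 342.] 0.3 [506. 183.  72.]
side red 125 [484.  24.  80.] [478.   9.  70.] [492.  38.  87.]
top red 78 [485.  19.  80.] [478.   7.  73.] [492.  33.  85.]
t 45.0 pos [480.3 304.8 205.3] rot [-3.142  0.    -3.139] F [-0.1  0.8  1.4] w 75.2 q [ 0.43  0.44  1.43 -0.    1.27 -1.14]
slide [0.005, -0.709, 0.138] rotz 0.0 -> [480. 163. 178.] rows 3
slide [0.004, -0.709, 0.138] rotz 0.0 -> [479.  21. 150.] rows 3
```

View pics/top4.png

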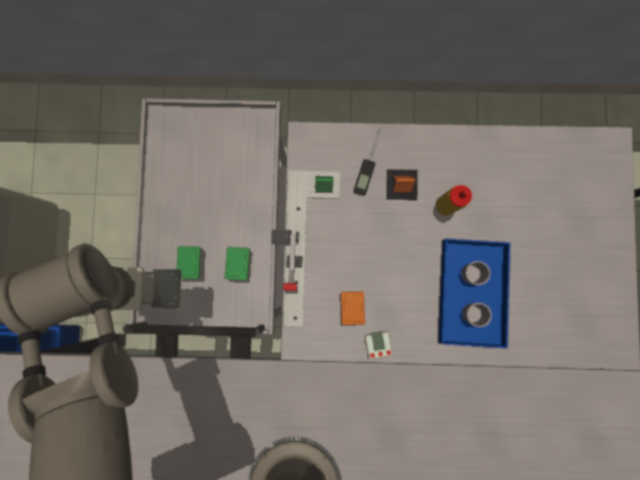

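Call:
servo_tool(
  slide=[
    [0, -0.709, 0.138],
    [0, -0.709, 0.138],
    [0, -0.709, 0.138],
    [0, -0.709, 0.138],
  ],
  rot=[
    [0, 0, 0],
    [0, 0, 0],
    [0, 0, 0],
    [0, 0, 0],
  ],
  claw=[65, 65, 65, 65],
)

```text
time: 45.48
tool_pos: [481.0, 162.2, 177.8]
tcp_rot: [3.141, 0.0, -3.141]
contact_force: [1.1, 1.1, 1.2]
grip_width: 64.9
```

Call:
servo_tool(
  slide=[
    [0, -0.709, 0.138],
    [0, -0.709, 0.138],
    [0, -0.709, 0.138],
    [0, -0.709, 0.138],
  ],
  rot=[
    [0, 0, 0],
    [0, 0, 0],
    [0, 0, 0],
    [0, 0, 0],
  ],
  claw=[65, 65, 65, 65],
)

```text
time: 45.98
tool_pos: [481.8, 21.2, 150.2]
tcp_rot: [3.141, 0.0, -3.14]
contact_force: [0.3, 0.4, 0.3]
grip_width: 64.6
```

Call:
servo_tool(
  slide=[
    [0, 0, 0.25],
    [0, 0, 0.48],
    [0, 0, 0.48],
    [0, 0, 0.48],
  ],
  rot=[
    [0, 0, 0],
    [0, 0, 0],
    [0, 0, 0],
    [0, 0, 0],
  ],
  claw=[65, 65, 65, 65],
)

```text
time: 46.48
tool_pos: [482.4, 22.1, 55.6]
tcp_rot: [-3.141, 0.002, -3.137]
contact_force: [-0.4, 0.4, 0.4]
grip_width: 65.0
```

Call:
servo_tool(
  slide=[
    [0, 0, 0],
    [0, 0, 0],
    [0, 0, 0],
    [0, 0, 0],
  ],
  rot=[
    [0, 0, 0],
    [0, 0, 0],
    [0, 0, 0],
    [0, 0, 0],
  ],
  claw=[20, 20, 20, 20],
)

```text
time: 46.98
tool_pos: [481.3, 20.1, 54.5]
tcp_rot: [-3.14, 0.0, -3.138]
contact_force: [-1.1, -5.1, 3.6]
grip_width: 31.8
```

Call:
servo_tool(
  slide=[
    [-0.055, 0, -0.125],
    [-0.15, 0, -0.26],
    [-0.275, 0, -0.36],
    [-0.42, 0, -0.43],
    [-0.515, 0, -0.455],
  ],
  rot=[
    [0, 0, 0],
    [0, 0, 0],
    [0, 0, 0],
    [0, 0, 0],
    [0, 0, 0],
  ],
  claw=[20, 20, 20, 20, 20],
)

```text
time: 47.6
tool_pos: [584.1, 20.1, 145.7]
tcp_rot: [-3.14, -0.002, -3.139]
contact_force: [-3.8, -4.7, -0.1]
grip_width: 31.5
```

Call:
servo_tool(
  slide=[
    [-0.05, 0, -0.01],
    [-0.06, 0, -0.01],
    [-0.06, 0, -0.01],
  ],
  rot=[
    [0, 0, 0],
    [0, 0, 0],
    [0, 0, 0],
  ],
  claw=[20, 20, 20],
)

```text
time: 47.98
tool_pos: [596.1, 20.2, 146.6]
tcp_rot: [-3.14, -0.0, -3.139]
contact_force: [1.0, -5.8, -1.6]
grip_width: 31.6
```

```bash
python3 - <<'E'
from find import *
show([("latch_hinge",35),("push_bar",100)])
E
python3 plan.py "[]"
```

```text
top push_bar [191. 322.] 0.67 [399. 244. 100.]
side latch_hinge [265. 264.] 0.64 [631.  18.  35.]
side latch_hinge [256. 394.] 0.31 [427. 220.  35.]
side push_bar [257. 394.] 0.85 [398. 239. 100.]
t 48.3 pos [596.   20.2 146.6] rot [-3.14  -0.    -3.139] F [ 0.6 -5.6 -2. ] w 31.8 q [-0.09  0.54  1.43 -0.    1.17 -1.67]
```

The push bar reads about 18 mm further out, so the trolley may have rolled while the lever was gripped. I release the lever and measure.

Call:
servo_tool(
  slide=[
    [0, 0, 0],
    [0, 0, 0],
    [0, 0, -0.2],
    [0.1, 0, -0.4],
    [0.3, 0.6, -0.4],
  ],
  rot=[
    [0, 0, 0],
    [0, 0, 0],
    [0, 0, 0],
    [0, 0, 0],
    [0, 0, 0],
  ],
  claw=[60, 60, 60, 60, 60],
)

```text
time: 48.9
tool_pos: [558.0, 78.8, 230.5]
tcp_rot: [-3.141, 0.007, 3.139]
contact_force: [0.1, 1.5, -0.6]
grip_width: 60.0
```

Call:
servo_tool(
  slide=[
    [0.5, 0.6, 0],
    [0.5, 0.6, 0],
    [0.5, 0.6, 0],
    [0.5, 0.6, 0],
  ],
  rot=[
    [0, 0, 0],
    [0, 0, 0],
    [0, 0, 0],
    [0, 0, 0],
  ],
  claw=[60, 60, 60, 60],
)

```text
time: 49.4
tool_pos: [454.4, 202.1, 227.5]
tcp_rot: [3.141, 0.0, -3.135]
contact_force: [0.3, -0.4, -0.5]
grip_width: 59.8
```

```bash
cat > lat.py <<'E'
from meas import *
from find import show
show([("deck",0),("latch_hinge",35),("push_bar",100)])
for cam in("side","top"):
    rects(cam,"green_1",45,75,2)
    c=capture(cam); f=c["frame"].astype(int); P,uv=cloud(c); col=f[uv[:,1],uv[:,0]]
    m=(col[:,0]>100)&(col[:,1]<60)&(col[:,2]<60)&(abs(P[:,1]-15)<50)&(P[:,2]>40)
    if m.sum(): print(cam,"red",m.sum(),np.round(P[m].mean(0)),np.round(P[m].min(0)),np.round(P[m].max(0)))
    m=(np.abs(P[:,2]-105)<10)&(P[:,1]>100)&(P[:,1]<380)&(P[:,0]>330)&(P[:,0]<700)&(col.sum(1)<150)
    if m.sum(): print(cam,"bar x",np.round(np.percentile(P[m,0],[5,50,95])),m.sum())
E
python3 lat.py; python3 plan.py "[]"
```

```text
top deck [210. 204.] 0.55 [695. 238.   0.]
top deck [405. 184.] 0.49 [ 756. -267.    0.]
top latch_hinge [293. 231.] 0.63 [624.  19.  35.]
top latch_hinge [326. 182.] 0.49 [750. -60.  35.]
top push_bar [194. 322.] 0.9 [400. 238. 100.]
side deck [163. 324.] 0.94 [682. 244.   0.]
side push_bar [257. 397.] 0.73 [396. 242. 100.]
side green_1 0.83 centre 555 154 size 75 56 long-axis deg 177 zmed 59 mean [537. 152.  58.]
side green_1 0.75 centre 557 274 size 81 57 long-axis deg 0 zmed 60 mean [554. 275.  59.]
side red 4 [594.   9. 172.] [590.   9. 171.] [598.  10. 173.]
side bar x [389. 395. 404.] 1909
top green_1 0.96 centre 557 153 size 80 57 long-axis deg 178 zmed 58 mean [557. 152.  58.]
top green_1 0.85 centre 557 272 size 79 57 long-axis deg 1 zmed 58 mean [556. 271.  58.]
top red 102 [596.  19. 169.] [587.   4. 163.] [605.  33. 174.]
top bar x [390. 396. 407.] 305
t 50.1 pos [455.9 200.3 227.1] rot [-3.142 -0.    -3.139] F [ 0.1  0.1 -0.5] w 60.0 q [ 0.26  0.29  1.6  -0.    1.25 -1.31]
```

The trolley sits at about 17 mm and the latch at about 1.09 rad. I flick the lever up to its stop with shut fingers, then push the trolley back in so that step 3 is certainly met.

Call:
servo_tool(
  slide=[
    [-0.49, -0.9, 0],
    [-0.49, -0.9, 0],
    [-0.49, -0.9, 0],
    [-0.49, -0.9, 0],
    [-0.49, -0.9, 0],
  ],
  rot=[
    [0, 0, 0],
    [0, 0, 0],
    [0, 0, 0],
    [0, 0, 0],
    [0, 0, 0],
  ],
  claw=[0, 0, 0, 0, 0],
)

```text
time: 50.72
tool_pos: [554.4, 20.1, 226.7]
tcp_rot: [3.141, -0.001, -3.141]
contact_force: [-0.8, 0.2, 0.8]
grip_width: 14.8
```

Call:
servo_tool(
  slide=[
    [0, 0, 0.2],
    [0, 0, 0.38],
    [0, 0, 0.38],
    [-0.05, 0, 0.38],
    [-0.1, 0, 0.38],
  ],
  rot=[
    [0, 0, 0],
    [0, 0, 0],
    [0, 0, 0],
    [0, 0, 0],
    [0, 0, 0],
  ],
  claw=[0, 0, 0, 0, 0],
)

```text
time: 51.35
tool_pos: [576.1, 21.1, 153.1]
tcp_rot: [-3.141, 0.004, -3.138]
contact_force: [-3.0, 0.4, 1.6]
grip_width: 0.4
```

Call:
servo_tool(
  slide=[
    [-0.03, 0, 0],
    [-0.05, 0, 0],
    [-0.07, 0, 0],
    [-0.09, 0, 0],
  ],
  rot=[
    [0, 0, 0],
    [0, 0, 0],
    [0, 0, 0],
    [0, 0, 0],
  ],
  claw=[0, 0, 0, 0],
)

```text
time: 51.85
tool_pos: [592.5, 20.7, 151.1]
tcp_rot: [-3.141, -0.0, -3.139]
contact_force: [-1.7, -0.4, 0.5]
grip_width: 0.6
```

Call:
servo_tool(
  slide=[
    [0.1, 0, 0],
    [0.15, 0, -0.2],
    [0.15, 0, -0.4],
    [0.15, 0, -0.4],
  ],
  rot=[
    [0, 0, 0],
    [0, 0, 0],
    [0, 0, 0],
    [0, 0, 0],
  ],
  claw=[0, 0, 40, 60],
)

```text
time: 52.35
tool_pos: [564.4, 20.5, 234.7]
tcp_rot: [-3.141, 0.008, -3.139]
contact_force: [0.3, -0.0, -0.8]
grip_width: 15.9
```

```bash
python3 lat.py; python3 plan.py "[(397,200,225,90),(397,200,84,90)]"
```

```text
top deck [209. 206.] 0.87 [688. 243.   0.]
top latch_hinge [447. 206.] 0.44 [ 696. -365.   35.]
top push_bar [193. 323.] 0.79 [397. 240. 100.]
side deck [157. 323.] 0.59 [692. 250.   0.]
side deck [266. 224.] 0.45 [736. -76.   0.]
side latch_hinge [293. 289.] 0.66 [546.  20.  35.]
side latch_hinge [266. 264.] 0.62 [629.  15.  35.]
side push_bar [255. 394.] 0.72 [400. 241. 100.]
side green_1 0.91 centre 559 154 size 83 54 long-axis deg 178 zmed 59 mean [555. 156.  59.]
side green_1 0.56 centre 558 273 size 83 56 long-axis deg 0 zmed 60 mean [554. 275.  59.]
side red 57 [610.  32. 170.] [604.  23. 162.] [623.  38. 177.]
side bar x [389. 395. 404.] 1847
top green_1 0.53 centre 529 150 size 47 22 long-axis deg 92 zmed 58 mean [527. 148.  58.]
top green_1 0.4 centre 751 -54 size 42 13 long-axis deg 92 zmed 51 mean [751. -55.  51.]
top bar x [390. 398. 405.] 242
t 53.0 pos [562.3  20.7 231. ] rot [-3.142 -0.    -3.139] F [ 0.5  0.1 -0.1] w 59.9 q [-0.1   0.41  1.41 -0.    1.32 -1.67]
slide [0.412, 0.45, 0.015] rotz 0.25 -> [480. 110. 228.] rows 5
slide [0.609, 0.026, 0.015] rotz 0.25 -> [397. 200. 225.] rows 5
slide [0.0, 0.0, 0.705] rotz -0.0 -> [397. 200.  84.] rows 3
```

Call:
servo_tool(
  slide=[
    [0.412, 0.45, 0.015],
    [0.412, 0.45, 0.015],
    [0.412, 0.45, 0.015],
    [0.412, 0.45, 0.015],
    [0.412, 0.45, 0.015],
  ],
  rot=[
    [0, 0, 0.25],
    [0, 0, 0.25],
    [0, 0, 0.25],
    [0, 0, 0.25],
    [0, 0, 0.25],
  ],
  claw=[75, 75, 75, 75, 75],
)

```text
time: 53.68
tool_pos: [479.7, 110.6, 228.3]
tcp_rot: [3.141, 0.0, 2.359]
contact_force: [-0.2, 0.0, -0.4]
grip_width: 75.1
```

Call:
servo_tool(
  slide=[
    [0.609, 0.026, 0.015],
    [0.609, 0.026, 0.015],
    [0.609, 0.026, 0.015],
    [0.609, 0.026, 0.015],
    [0.609, 0.026, 0.015],
  ],
  rot=[
    [0, 0, 0.25],
    [0, 0, 0.25],
    [0, 0, 0.25],
    [0, 0, 0.25],
    [0, 0, 0.25],
  ],
  claw=[75, 75, 75, 75, 75],
)

```text
time: 54.3
tool_pos: [397.0, 200.1, 225.2]
tcp_rot: [3.141, 0.0, 1.574]
contact_force: [0.2, -0.5, -0.9]
grip_width: 75.1
```

Call:
servo_tool(
  slide=[
    [0, 0, 0.25],
    [0, 0, 0.5],
    [0, 0, 0.7],
    [0, 0, 0.7],
  ],
  rot=[
    [0, 0, 0],
    [0, 0, 0],
    [0, 0, 0],
    [0, 0, 0],
  ],
  claw=[75, 75, 75, 75],
)

```text
time: 54.8
tool_pos: [395.3, 199.2, 83.1]
tcp_rot: [-3.136, 0.002, 1.576]
contact_force: [0.3, 0.5, 0.6]
grip_width: 74.9
```

Call:
servo_tool(
  slide=[
    [0, 0, 0],
    [0, 0, 0],
    [0, 0, 0],
    [0, 0, 0],
    [0, 0, 0],
  ],
  rot=[
    [0, 0, 0],
    [0, 0, 0],
    [0, 0, 0],
    [0, 0, 0],
    [0, 0, 0],
  ],
  claw=[0, 0, 0, 0, 0],
)

```text
time: 55.42
tool_pos: [397.1, 200.0, 85.3]
tcp_rot: [3.141, -0.0, 1.574]
contact_force: [0.6, -0.4, 0.3]
grip_width: 29.3
```

Call:
servo_tool(
  slide=[
    [0, -0.02, 0],
    [0, -0.04, 0],
    [0, -0.06, 0],
    [0, -0.07, 0],
    [0, -0.07, 0],
  ],
  rot=[
    [0, 0, 0],
    [0, 0, 0],
    [0, 0, 0],
    [0, 0, 0],
    [0, 0, 0],
  ],
  claw=[0, 0, 0, 0, 0],
)

```text
time: 56.05
tool_pos: [382.6, 200.2, 85.5]
tcp_rot: [-3.142, -0.0, 1.574]
contact_force: [0.1, 0.7, 6.8]
grip_width: 21.2
```

Call:
servo_tool(
  slide=[
    [0, -0.02, 0],
    [0, -0.03, 0],
    [0, -0.03, 0],
    [0, -0.03, 0],
  ],
  rot=[
    [0, 0, 0],
    [0, 0, 0],
    [0, 0, 0],
    [0, 0, 0],
  ],
  claw=[0, 0, 0, 0],
)

```text
time: 56.55
tool_pos: [377.0, 200.1, 85.5]
tcp_rot: [3.141, -0.0, 1.574]
contact_force: [2.3, 1.2, 6.7]
grip_width: 21.6
```

```bash
python3 lat.py; python3 -c "
from h import *
c=capture('top');cv2.imwrite('pics/t5.png',cv2.resize(c['frame'][180:380,120:420,::-1],(750,500)))"
```

```text
top deck [212. 215.] 0.92 [664. 234.   0.]
top deck [472. 293.] 0.6 [ 481. -439.    0.]
top latch_hinge [291. 238.] 0.97 [608.  23.  35.]
side deck [169. 331.] 0.61 [660. 244.   0.]
side push_bar [267. 404.] 0.79 [374. 238. 100.]
side green_1 0.71 centre 538 273 size 84 56 long-axis deg 180 zmed 59 mean [533. 275.  59.]
side green_1 0.62 centre 538 167 size 81 28 long-axis deg 180 zmed 59 mean [555. 167.  59.]
side bar x [368. 374. 383.] 1329
top green_1 0.62 centre 536 153 size 80 57 long-axis deg 178 zmed 58 mean [536. 152.  58.]
top green_1 0.56 centre 535 273 size 79 57 long-axis deg 0 zmed 58 mean [535. 271.  58.]
top red 112 [592.  20. 169.] [584.   4.  45.] [615.  35. 177.]
top bar x [369. 378. 386.] 312
```

View pics/t5.png

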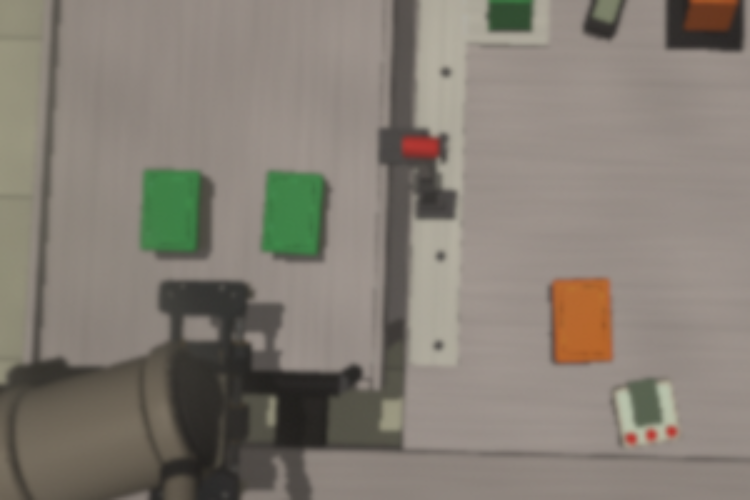

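The trolley is fully in (tubs back at x≈536) and the red grip at (420,147) is almost above its hinge, so the latch is fully up. I roll out now.

Call:
servo_tool(
  slide=[
    [0, 0.04, 0],
    [0, 0.1, 0],
    [0, 0.18, 0],
    [0, 0.26, 0],
    [0, 0.34, 0],
  ],
  rot=[
    [0, 0, 0],
    [0, 0, 0],
    [0, 0, 0],
    [0, 0, 0],
    [0, 0, 0],
  ],
  claw=[0, 0, 0, 0, 0],
)

```text
time: 57.92
tool_pos: [443.7, 200.1, 85.4]
tcp_rot: [-3.139, 0.0, 1.574]
contact_force: [-4.4, 1.2, 10.5]
grip_width: 21.0
```

Call:
servo_tool(
  slide=[
    [0, 0.08, 0],
    [0, 0.16, 0],
    [0, 0.24, 0],
    [0, 0.32, 0],
    [0, 0.4, 0],
  ],
  rot=[
    [0, 0, 0],
    [0, 0, 0],
    [0, 0, 0],
    [0, 0, 0],
    [0, 0, 0],
  ],
  claw=[0, 0, 0, 0, 0],
)

```text
time: 58.55
tool_pos: [523.6, 200.2, 85.5]
tcp_rot: [-3.138, 0.001, 1.574]
contact_force: [-4.8, -0.6, 10.7]
grip_width: 21.4
```

Call:
servo_tool(
  slide=[
    [0, 0.08, 0],
    [0, 0.16, 0],
    [0, 0.24, 0],
    [0, 0.3, 0],
    [0, 0.34, 0],
  ],
  rot=[
    [0, 0, 0],
    [0, 0, 0],
    [0, 0, 0],
    [0, 0, 0],
    [0, 0, 0],
  ],
  claw=[0, 0, 0, 0, 0],
)

```text
time: 59.18
tool_pos: [592.6, 200.2, 85.5]
tcp_rot: [-3.14, 0.001, 1.574]
contact_force: [-3.4, -2.2, 9.5]
grip_width: 21.5
```

Call:
servo_tool(
  slide=[
    [0, 0.03, 0],
    [0, 0.05, 0],
    [0, 0.07, 0],
    [0, 0.07, 0],
  ],
  rot=[
    [0, 0, 0],
    [0, 0, 0],
    [0, 0, 0],
    [0, 0, 0],
  ],
  claw=[0, 0, 0, 0],
)

```text
time: 59.68
tool_pos: [606.8, 200.1, 85.5]
tcp_rot: [-3.141, 0.001, 1.574]
contact_force: [1.0, -1.6, 6.1]
grip_width: 21.1
```

Call:
servo_tool(
  slide=[
    [0, 0.02, 0],
    [0, 0.04, 0],
    [0, 0.04, 0],
    [0, 0.04, 0],
  ],
  rot=[
    [0, 0, 0],
    [0, 0, 0],
    [0, 0, 0],
    [0, 0, 0],
  ],
  claw=[0, 0, 0, 0],
)

```text
time: 60.18
tool_pos: [614.8, 200.2, 85.5]
tcp_rot: [-3.142, 0.001, 1.574]
contact_force: [1.0, -1.0, 5.6]
grip_width: 21.0
```

Call:
servo_tool(
  slide=[
    [0, 0.02, 0],
    [0, 0.03, 0],
    [0, 0.03, 0],
    [0, 0.03, 0],
  ],
  rot=[
    [0, 0, 0],
    [0, 0, 0],
    [0, 0, 0],
    [0, 0, 0],
  ],
  claw=[0, 0, 0, 0],
)

```text
time: 60.68
tool_pos: [617.0, 200.2, 85.5]
tcp_rot: [-3.133, 0.002, 1.574]
contact_force: [-12.5, -1.7, 13.8]
grip_width: 21.2
```

Far stop reached at 240 mm of travel. I relax, release, rise and check.

Call:
servo_tool(
  slide=[
    [0, -0.015, 0],
    [0, -0.015, 0],
    [0, -0.015, 0],
    [0, -0.015, 0],
    [0, -0.015, 0],
  ],
  rot=[
    [0, 0, 0],
    [0, 0, 0],
    [0, 0, 0],
    [0, 0, 0],
    [0, 0, 0],
  ],
  claw=[0, 60, 60, 60, 60],
)

```text
time: 61.3
tool_pos: [617.8, 200.7, 84.7]
tcp_rot: [-3.141, 0.0, 1.574]
contact_force: [0.3, 0.8, 0.0]
grip_width: 56.3
```

Call:
servo_tool(
  slide=[
    [0, 0, -0.3],
    [0, 0, -0.6],
    [0, 0, -0.9],
    [0, 0, -0.9],
    [0, 0, -0.9],
  ],
  rot=[
    [0, 0, 0],
    [0, 0, 0],
    [0, 0, 0],
    [0, 0, 0],
    [0, 0, 0],
  ],
  claw=[60, 60, 60, 60, 60],
)

```text
time: 61.92
tool_pos: [617.6, 200.6, 264.4]
tcp_rot: [-3.14, 0.0, 1.574]
contact_force: [-0.3, -0.3, 0.5]
grip_width: 60.2
```

Call:
servo_tool(
  slide=[
    [0, -0.9, 0],
    [0, -0.9, 0],
    [0, -0.9, 0],
    [0, -0.9, 0],
    [0, -0.9, 0],
  ],
  rot=[
    [0, 0, 0],
    [0, 0, 0],
    [0, 0, 0],
    [0, 0, 0],
    [0, 0, 0],
  ],
  claw=[60, 60, 60, 60, 60],
)

```text
time: 62.55
tool_pos: [438.1, 200.1, 264.3]
tcp_rot: [-3.141, 0.0, 1.574]
contact_force: [1.0, 0.4, 0.1]
grip_width: 59.8
```

```bash
python3 lat.py; python3 - <<'E'
from meas import *
rects("top","mould_1",40,75); rects("top","orange_1",40,75,1)
for n in("top","side"): save(capture(n),n+"9")
E
python3 plan.py "[]"
```

```text
top deck [213. 123.] 0.68 [910. 241.   0.]
top latch_hinge [296. 142.] 0.87 [851.  17.  35.]
top push_bar [198. 227.] 0.6 [621. 240. 100.]
side deck [100. 261.] 0.62 [907. 247.   0.]
side latch_hinge [197. 207.] 0.75 [856.  17.  35.]
side push_bar [176. 314.] 0.73 [616. 240. 100.]
side green_1 0.94 centre 777 154 size 83 58 long-axis deg 177 zmed 60 mean [772. 155.  59.]
side bar x [607. 612. 621.] 1280
top green_1 0.93 centre 775 272 size 80 57 long-axis deg 0 zmed 58 mean [774. 271.  58.]
top green_1 0.71 centre 776 153 size 81 57 long-axis deg 177 zmed 58 mean [774. 152.  58.]
top red 88 [829.  20. 173.] [823.   6. 166.] [838.  33. 179.]
top bar x [609. 616. 622.] 560
top mould_1 0.81 centre 431 -433 size 58 54 long-axis deg 64 zmed 55 mean [ 430. -436.   53.]
top mould_1 0.75 centre 531 -431 size 57 56 long-axis deg 131 zmed 57 mean [ 530. -435.   54.]
top mould_1 few 0
top orange_1 0.67 centre 439 -132 size 79 56 long-axis deg 5 zmed 58 mean [ 439. -131.   58.]
t 63.5 pos [438.  200.1 265.1] rot [3.141 0.    1.574] F [ 1.1  0.6 -0.3] w 60.1 q [ 0.27  0.23  1.57 -0.    1.34  0.27]
```

View pics/side9.png

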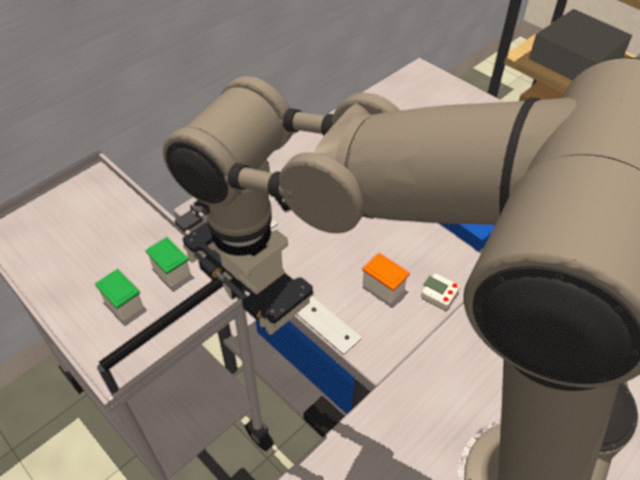

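View pics/top9.png

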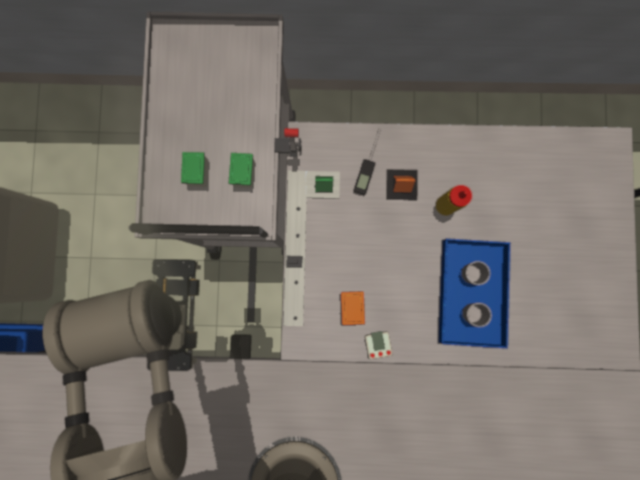

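Both views agree. The trolley is out, with the two green tubs on it at (193,168) and (241,168). The latch is up at (291,132), the moulds are in the tray and the orange tub is on the counter. I hand in.

```bash
python3 -c "
from plant import *
print(close_job())"
```

```text
the job is handed in; nothing more can be done
None
```

The job was handed in at about 64 s of the 210 s, and every part of the task looks done. `close_job()` reports no verdict, so this rests on my own measurements.

**What I did:** I rolled the trolley onto its buffers and pressed the latch down. Both moulds went into the wash tray. One had been knocked about 4 cm aside during the run, so I measured it again before grasping it. The green marker is on the dock plate, so I loaded both green tubs upright on the deck. Then I flicked the latch up to its stop and rolled the trolley 240 mm out to its far stop.

**One thing that went wrong:** while I lifted the lever with the gripper, the trolley crept about 17 mm out, close to the 20 mm limit. I pushed the lever fully up with shut fingers and rolled the trolley back fully in with the latch up. I checked that in an image before rolling out.

**Last checks:**

| Item | Last measurement |
|---|---|
| Trolley | push bar at x ≈ 616 mm, against about 377 mm fully in, so about 240 mm out |
| Latch | lever tip almost above its hinge, fully up |
| Green tubs | upright on the deck, lids 58 mm up, clear of the rim |
| Moulds | upright in the tray, near (431, -433) and (531, -431) mm |
| Orange tub | upright on the counter, where it started |
| Bottle, timer, thermometer | not touched, and in place in the last pictures |
| Gripper | open, touching nothing |

None of the final checks failed. The two cameras and the detectors differed by a few millimetres, up to about 15 mm on the latch hinge, which does not change any result.

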